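# Sort the delivery into the counter's trays

### The arm

A 6-joint arm with a two-finger parallel gripper is mounted at the origin on a cart in front of the work surface, level with it; the furniture and walls round the work are solid. World frame = base frame: x ahead of the robot, y to its left, z up, the work surface at z = 0. Lengths are in m, angles in rad, forces in N, time in s.
With the tool pointing down it reaches from about 0.375 to 0.975 m from the base axis. Payload 3.8 kg.
Tool frame: the origin (TCP) lies where the fingers leave the gripper's body, on its centre line; the fingertips stand 64 mm ahead of it and the grasp point (between the pads) lies 45 mm ahead of it (arm.tip_extent is the distance from the TCP to the fingertips, in m); z points along the fingers, y is the line along which they close (so a half turn about z gives the same grasp; the last joint's range is limited). The gripper opens to 88 mm and grips with 3 to 60 N. Pads are 18 mm wide; open, the fingers measure 123 mm over their backs; the gripper's body (75 mm by 187 mm) begins 45 mm behind the grasp point.
Start: joints at [1.065, 0.264, 1.604, -0, 1.274, -0.037], TCP at [0.305, 0.602, 0.303] pointing down, gripper open.
Joint ranges: [-2.63, 2.63], [-0.94, 2.18], [0.31, 2.57], [-1.31, 4.45], [0, 2.66], [-2.55, 2.55]. Speed limits (rad/s): [2.57, 2.57, 3.14, 3.14, 3.14, 3.14].

### API

Orientations are given as [roll, pitch, yaw] about the fixed x, y, z axes, in that order (R = Rz(yaw) Ry(pitch) Rx(roll)).
In Python, from cell import arm gives the robot as it stands.
- The arm moves only by the tool apply_moves, never from a script. Its argument "moves" is one flat list of numbers, 5 for each row, row after row: the finger opening in mm, from 0 to 88.1, then the shift along the tool's x, y, z in units of 30 mm (1.0 is 30 mm), then the turn about the tool's z in rad. A call has 1 to 5 rows; each row is the pose to reach, as a shift and turn from the pose commanded when the call began, along the tool's axes at that moment; what a row does not reach only later rows make up. A row lasts 1/10 s, in which the tool goes at most 50 mm and 8.59 degrees, less where a joint would pass 70% of its speed; a pose out of reach is approached as far as the arm can. A call with a gripper value outside its range is refused whole. The fingers move at their own pace and stop on an object; "squeeze" is the grip in N (left out, the last holds). Time passes only in rows, so rows that repeat a pose let the fingers close. It gives the time, the measured TCP pose, the force, the opening and the grip force at its end, in the units of the state.
- arm.get_state(): the state, without advancing time (a new reading comes with each control period).
- arm.read_camera(name): name is "scene" or "side" or "wrist"; returns a dict with "frame" (420x560x3 uint8, blue, green, red), "K" (3x3 intrinsics, pixels), "k1" (the pictures are not rectified: a ray, as slopes to the right and down, at radius r is drawn at 1 + k1 r^2 times it, then the intrinsics apply), "rvec" (rotation vector, rad) and "tvec" (3), from world to camera coordinates, as OpenCV has them. Camera axes: x right, y down, z forward; pixel columns grow to the right and rows downward; lengths in m; the calibration is good to about 2 mm. A picture is of the moment at which its call begins. There is no depth.
- arm.hand_in(): hands the job in; it is judged then, once.
The state is a dict: "clock": time; "joint_positions": joint angles; "joint_velocities": joint speeds; "joint_torque": joint torques, N m; "tcp_pos": TCP position; "tool_rot": TCP orientation; "contact_force": force on the tool from outside, world axes, zero at the start; "ft_torque": the same for the moment, N m; "grip_width": finger opening in m; "gripper_force": force on a finger pad.
Only numpy, scipy, OpenCV 4.12 (cv2) and the standard library are available. Lean on these libraries where they do the work, as an engineer would, in place of code of your own. Each camera call takes 0.05 s, during which the arm holds its last target. There are 200 camera calls.

### The job

Sort the five things standing loose on the right of the counter: stand each tea carton in the narrow two-bay tray, the tall carton in the longer bay and the short one in the shorter bay; put the two white-lidded glass jars in the wells of the jar board, one in each, whichever you like; and set the dark tin with the orange lid in the middle of the saucer. Everything must end upright, seated on the floor of its place and released, with the milk jug and the bell left where they stand.

Things in the scene. Friction and masses are not known exactly. Their poses are not given: they have to be found in the camera images.
- tall_carton: Taller, wider of two off-white folding cartons, standing upright and loose: 26 (x) x 58 (y) x 92 mm high; grip it across the 26 mm. Origin at the centre of its underside, z up.
- short_carton: Shorter, narrower off-white folding carton, standing upright and loose: 26 (x) x 42 (y) x 75 mm high; grip it across the 26 mm. Origin at the centre of its underside, z up.
- large_jar: Larger of two round glass jars with dull grey-brown contents and a whitish lid, loose: body and lid at most 64 mm across, 78 mm high. Origin at the centre of its underside, z up.
- small_jar: Smaller round glass jar with dull grey-brown contents and a whitish lid, loose: at most 58 mm across, 70 mm high. Origin at the centre of its underside, z up.
- honey_tin: Round dark tin with an orange lid, loose: 58 mm across, 60 mm high. Origin at the centre of its underside, z up.
- tea_tray: Low, narrow light-wood tray, fixed to the counter: 56 (x) x 158 (y) x 22 mm high, walls 6 mm, floor 6 mm thick. A cross wall parts it into two open bays 44 mm wide in x: the longer bay, 80 mm along y, is centred at y = +33 mm of the tray's frame; the shorter, 60 mm along y, at y = -43 mm. Origin at the centre of its underside, z up.
- jar_board: Thick light-wood board, fixed to the counter: 104 (x) x 210 (y) x 22 mm high, with two round wells 84 mm across and 14 mm deep (their floors 8 mm above the underside), centred at y = +55 and y = -55 mm of the board's frame. Origin at the centre of its underside, z up.
- saucer: White round saucer, fixed to the counter: 114 mm across, 14 mm high at the rim; its flat middle, 74 mm across, carries things 8 mm above its underside. Origin at the centre of its underside, z up.
- bell: Domed silver service bell with a dark foot, loose, a bystander to be left alone: 83 mm across, 74 mm high. Origin at the centre of its underside, z up.
- jug: Blue-grey milk jug with a handle, loose, a bystander to be left alone: 67 (x) x 103 (y) x 85 mm high, handle towards its -y. Origin at the centre of its underside, z up.
Mind the look-alikes: they are no part of the job. Of the things that look like the saucer, the larger one is meant.

How it is judged:
By the outcome, as a careful person would: the job done as asked, in the order asked, and still so for the second after the job is handed in, with the robot touching nothing.
It also fails if it takes over 144 s, if anything falls off the work surface, if the arm or the gripper's body presses on something with over 40 N, if the wrist force passes 120 N, or if a joint passes its speed limit or range.

## Working session

There is one attempt and no reset: what is moved stays moved. The work goes in short steps, Python scripts to look and compute and a tool call to move; the robot and the scene stay as the last step left them, time stands still between calls to the robot, and variables do not carry over. Pictures are saved under pics/ and viewed, at most 14 in all, crops included, and the job is handed in when it is done.

Besides the shell and the picture viewer there is one more tool, called after "Call:" by a JSON object that holds its "fn" and its "kwargs". apply_moves: Moves the arm, as the interface text tells. Its arguments: {"type":"object","properties":{"moves":{"type":"array"},"squeeze":{"type":"number"}},"required":["moves"]}

```bash
mkdir -p pics; cat > h.py <<'E'
import cv2,numpy as np
from cell import arm
def snap(name,fn):
    c=arm.read_camera(name); cv2.imwrite('pics/'+fn+'.png',c['frame']); 
    np.savez('pics/'+fn+'.npz',**{k:np.array(v) for k,v in c.items()}); return c
def load(fn): return dict(np.load('pics/'+fn+'.npz'))
def ray(c,u,v):
    K=c['K'];x=(u-K[0,2])/K[0,0];y=(v-K[1,2])/K[1,1];d=np.hypot(x,y);r=d
    for _ in range(30): r=d/(1+c['k1']*r*r)
    s=r/d if d>0 else 1
    R=cv2.Rodrigues(np.array(c['rvec'],float))[0];o=-R.T@np.array(c['tvec'],float).ravel()
    return o,R.T@np.array([x*s,y*s,1.])
def onz(c,u,v,z):
    o,d=ray(c,u,v);return (o+d*(z-o[2])/d[2]).round(4)
def proj(c,P):
    R=cv2.Rodrigues(np.array(c['rvec'],float))[0];p=R@np.array(P,float)+np.array(c['tvec'],float).ravel()
    x,y=p[0]/p[2],p[1]/p[2];f=1+c['k1']*(x*x+y*y);K=c['K'];return (np.array([K[0,0]*x*f+K[0,2],K[1,1]*y*f+K[1,2]])).round(1)
E
python3 - <<'E'
from h import *
a=snap('scene','s0');b=snap('side','d0');w=snap('wrist','w0')
for c in (a,b,w):
    print(c['K'][0],c['k1'],ray(c,280,210))
cv2.imwrite('pics/s0b.png',cv2.resize(a['frame'],(800,600)));cv2.imwrite('pics/d0b.png',cv2.resize(b['frame'],(800,600)))
print(arm.get_state())
E
```

```text
[483.42785485   0.         279.6528998 ] -0.12972868301261517 (array([-0.64390308, -0.64221663,  0.75524843]), array([ 0.78572606,  0.38671719, -0.48280665]))
[457.2891865    0.         274.05621697] -0.1192174009667931 (array([-0.0095428 , -1.07279612,  0.70827986]), array([ 0.39013378,  0.76504333, -0.51251869]))
[296.46048922   0.         281.41729646] 0.017216344805153976 (array([0.23974438, 0.63512499, 0.38370141]), array([ 0.23299017, -0.12544414, -0.96448667]))
{'clock': 0.15, 'joint_positions': array([ 1.06507876e+00,  2.64574023e-01,  1.60503979e+00, -3.44707941e-05,
        1.27370222e+00, -3.69044418e-02]), 'joint_velocities': array([-0.00155845, -0.00414474, -0.00441332,  0.00170035, -0.00048835,
       -0.00201543]), 'joint_torque': array([ 8.97559730e-04, -5.02840412e+01, -3.57472229e+01,  7.30266958e-02,
        2.48664332e-02, -9.92261539e-05]), 'tcp_pos': array([0.30478639, 0.60178577, 0.3016891 ]), 'tool_rot': array([-3.13986923e+00, -3.06650524e-05,  2.67278962e+00]), 'contact_force': array([-0.65844544,  0.8207678 , -0.45837795]), 'ft_torque': array([-0.02071873,  0.02847279, -0.00564127]), 'gripper_force': 0.0, 'grip_width': 0.0882665734462401}
```

View pics/s0b.png

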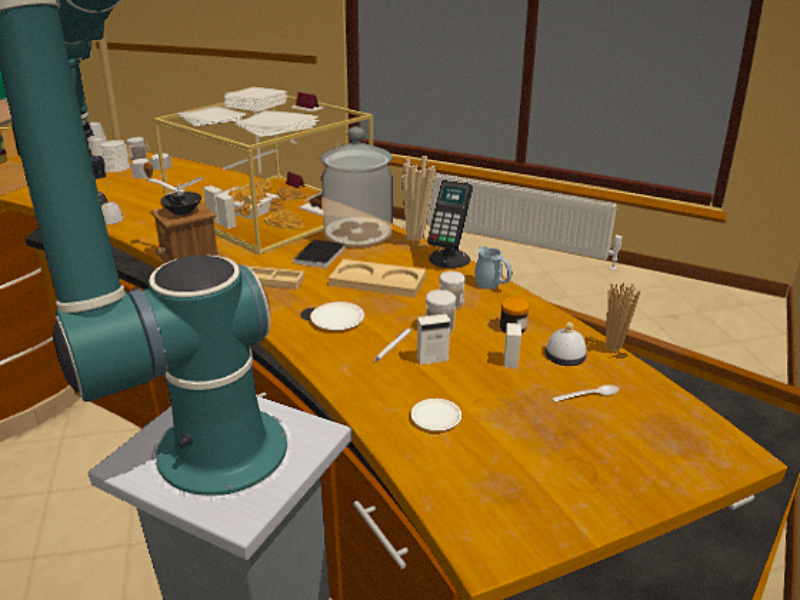

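View pics/d0b.png

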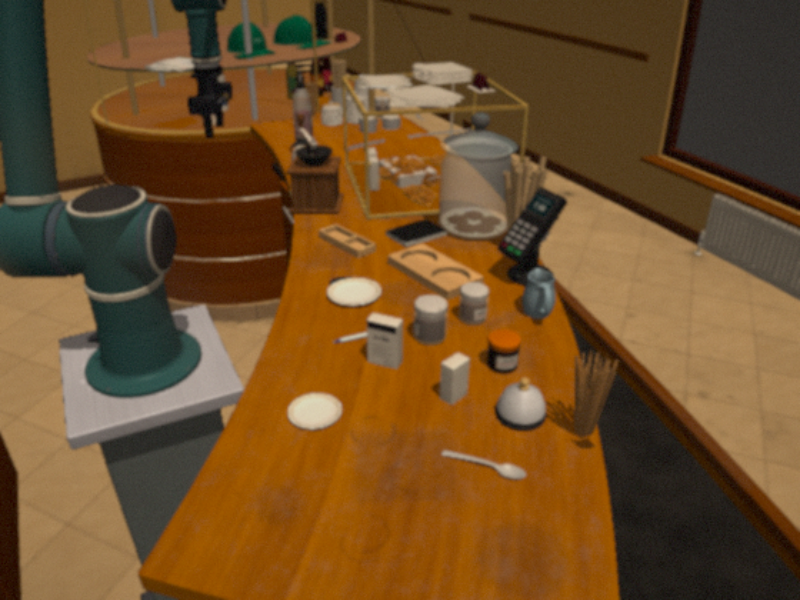

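Scene (800x600 view): tall carton (433,340), short carton (513,345), jars (440,308) and (452,288), tin (515,316), board (377,276), tray (277,277). Saucer candidates are the plates at (337,317) and (436,415). I'll measure their sizes and enlarge.

```bash
python3 - <<'E'
from h import *
for fn,(x0,y0,w,h) in {'s0':(170,160,256,150),'d0':(190,140,200,160)}.items():
    f=load(fn)['frame'][y0:y0+h,x0:x0+w]; s=3.1 if fn=='s0' else 3.75
    s=800/w; g=cv2.resize(f,None,fx=s,fy=s,interpolation=cv2.INTER_CUBIC)
    for k in range(0,w,20): cv2.putText(g,str(x0+k),(int(k*s),10),0,.35,(255,255,255));cv2.line(g,(int(k*s),12),(int(k*s),18),(255,255,255))
    for k in range(0,h,20): cv2.putText(g,str(y0+k),(0,int(k*s)+4),0,.35,(255,255,255))
    cv2.imwrite('pics/'+fn+'c.png',g[:600])
E
```

```text
(no output)
```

View pics/s0c.png

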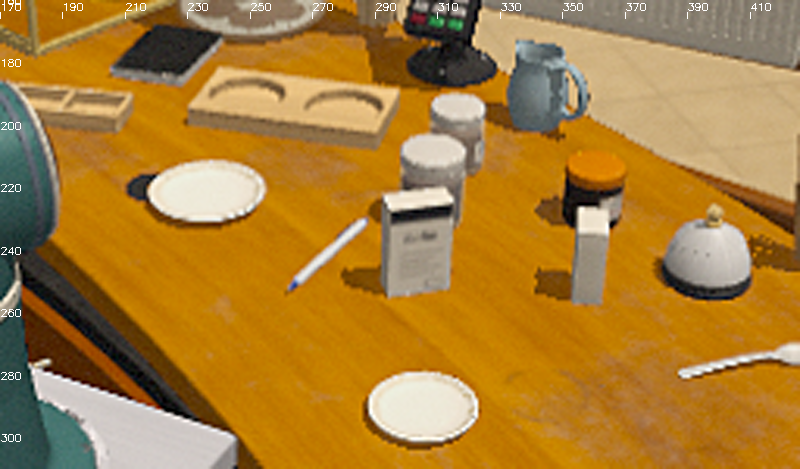

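View pics/d0c.png

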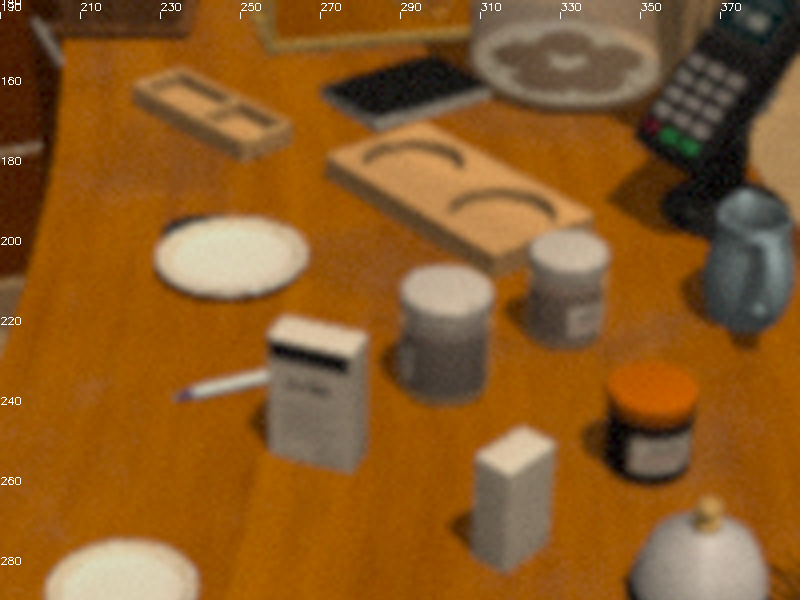

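Scene crop: big plate centre (236,220) full-image, small plate at (305,290). The side crop shows the tray, board, jars, tin and cartons clearly.

```bash
cat > m.py <<'E'
from h import *
a=load('s0');b=load('d0')
S=lambda x,y,z:onz(a,170+x/3.125,160+y/3.125,z)[:2]
D=lambda x,y,z:onz(b,190+x/4,140+y/4,z)[:2]
def show(n,s,d,z):
    print(n)
    for l,f in ((s,S),(d,D)):
        if l:
            P=np.array([f(*p,z) for p in l]);print('  ',P.tolist(),'mean',P.mean(0).round(4), 'edges',np.linalg.norm(np.roll(P,-1,0)-P,axis=1).round(3) if len(l)>1 else '', [round(float(np.arctan2(*(q-p)[::-1])),3) for p,q in zip(P,np.roll(P,-1,0))] if len(l)>1 else '')
show('tall',[(384,208),(451,203),(446,187),(389,190)],[(270,340),(365,350),(369,327),(285,315)],.092)
show('short',[(574,222),(605,224),(609,209),(583,207)],[(475,460),(512,470),(554,440),(522,427)],.075)
show('large',[(433,152)],[(447,287)],.078)
show('small',[(458,108)],[(569,250)],.07)
show('tin',[(596,167)],[(652,384)],.06)
show('board',[(188,108),(220,68),(399,90),(380,134)],[(327,165),(425,123),(593,215),(492,262)],.022)
show('tray',None,[(135,90),(182,67),(291,124),(247,150)],.022)
show('sauc',[(148,190),(265,188)],[(154,255),(310,255)],.014)
show('sauc2',[(368,408),(478,408)],[(46,585),(200,585)],.014)
show('jug bottom',[(535,122)],[(745,322)],.01)
show('bell',[(708,285)],[(700,570)],.01)
E
python3 m.py
```

```text
tall
   [[0.3692, -0.1825], [0.4033, -0.2304], [0.4267, -0.2157], [0.399, -0.1734]] mean [ 0.3996 -0.2005] edges [0.059 0.028 0.051 0.031] [-0.952, 0.561, 2.151, -2.845]
   [[0.3764, -0.193], [0.4242, -0.2295], [0.4385, -0.207], [0.3971, -0.1704]] mean [ 0.4091 -0.2   ] edges [0.06  0.027 0.055 0.031] [-0.652, 1.005, 2.418, -2.312]
short
   [[0.4493, -0.3279], [0.4585, -0.3531], [0.4846, -0.3484], [0.4774, -0.3267]] mean [ 0.4674 -0.339 ] edges [0.027 0.027 0.023 0.028] [-1.221, 0.178, 1.891, -3.099]
   [[0.4402, -0.3391], [0.4545, -0.3571], [0.4918, -0.3428], [0.4818, -0.323]] mean [ 0.4671 -0.3405] edges [0.023 0.04  0.022 0.045] [-0.899, 0.366, 2.038, -2.772]
large
   [[0.504, -0.1702]] mean [ 0.504  -0.1702] edges  
   [[0.5182, -0.166]] mean [ 0.5182 -0.166 ] edges  
small
   [[0.6133, -0.1502]] mean [ 0.6133 -0.1502] edges  
   [[0.6262, -0.1486]] mean [ 0.6262 -0.1486] edges  
tin
   [[0.5787, -0.3069]] mean [ 0.5787 -0.3069] edges  
   [[0.5915, -0.302]] mean [ 0.5915 -0.302 ] edges  
board
   [[0.5684, 0.1402], [0.6693, 0.1602], [0.7115, -0.0416], [0.6093, -0.0669]] mean [0.
[... 334 characters left out ...]
22] edges [0.063 0.157 0.061 0.159] [0.454, -1.321, -2.654, 1.835]
sauc
   [[0.4133, 0.0908], [0.4694, -0.0088]] mean [0.4414 0.041 ] edges [0.114 0.114] [-1.058, 2.084]
   [[0.3956, 0.0661], [0.5017, 0.0134]] mean [0.4486 0.0398] edges [0.118 0.118] [-0.461, 2.681]
sauc2
   [[0.2057, -0.2474], [0.2448, -0.3244]] mean [ 0.2252 -0.2859] edges [0.086 0.086] [-1.101, 2.041]
   [[0.1989, -0.2642], [0.2796, -0.3035]] mean [ 0.2392 -0.2838] edges [0.09 0.09] [-0.453, 2.688]
jug bottom
   [[0.7311, -0.1932]] mean [ 0.7311 -0.1932] edges  
   [[0.744, -0.2067]] mean [ 0.744  -0.2067] edges  
bell
   [[0.5054, -0.4413]] mean [ 0.5054 -0.4413] edges  
   [[0.551, -0.4187]] mean [ 0.551  -0.4187] edges
```

The plate at scene (236,220) measures 114 mm and fits the saucer. The plate at (305,290) measures about 88 mm, so it is the look-alike. I'll move to wrist views now.

```bash
cat > g.py <<'E'
import sys,numpy as np
from scipy.spatial.transform import Rotation as Ro
from cell import arm
def go(*wps):
    s=arm.get_state();p=s['tcp_pos'];R=Ro.from_euler('xyz',s['tool_rot']).as_matrix();y0=s['tool_rot'][2]
    print('at',p.round(4),s['tool_rot'].round(4),'w',round(s['grip_width'],4),'t',round(s['clock'],1))
    for x,y,z,yaw in wps:
        d=R.T@(np.array([x,y,z])-p)/.03
        t=-(yaw-y0);t=(t+np.pi)%(2*np.pi)-np.pi
        print((x,y,z,yaw),'->',d.round(3),'turn',round(t,3),'rows',np.ceil(max(np.linalg.norm(d)*.6,abs(t)/.15)))
E
python3 - <<'E'
from g import *
from m import D,S
print(S(160,50,0),D(265,52,0), D(375,128,0.015))
go((.42,.15,.30,2.673),(.47,-.2,.30,2.673))
E
```

```text
tall
   [[0.3692, -0.1825], [0.4033, -0.2304], [0.4267, -0.2157], [0.399, -0.1734]] mean [ 0.3996 -0.2005] edges [0.059 0.028 0.051 0.031] [-0.952, 0.561, 2.151, -2.845]
   [[0.3764, -0.193], [0.4242, -0.2295], [0.4385, -0.207], [0.3971, -0.1704]] mean [ 0.4091 -0.2   ] edges [0.06  0.027 0.055 0.031] [-0.652, 1.005, 2.418, -2.312]
short
   [[0.4493, -0.3279], [0.4585, -0.3531], [0.4846, -0.3484], [0.4774, -0.3267]] mean [ 0.4674 -0.339 ] edges [0.027 0.027 0.023 0.028] [-1.221, 0.178, 1.891, -3.099]
   [[0.4402, -0.3391], [0.4545, -0.3571], [0.4918, -0.3428], [0.4818, -0.323]] mean [ 0.4671 -0.3405] edges [0.023 0.04  0.022 0.045] [-0.899, 0.366, 2.038, -2.772]
large
   [[0.504, -0.1702]] mean [ 0.504  -0.1702] edges  
   [[0.5182, -0.166]] mean [ 0.5182 -0.166 ] edges  
small
   [[0.6133, -0.1502]] mean [ 0.6133 -0.1502] edges  
   [[0.6262, -0.1486]] mean [ 0.6262 -0.1486] edges  
tin
   [[0.5787, -0.3069]] mean [ 0.5787 -0.3069] edges  
   [[0.5915, -0.302]] mean [ 0.5915 -0.302 ] edges  
board
   [[0.5684, 0.1402], [0.6693, 0.1602], [0.7115, -0.0416], [0.6093, -0.0669]] mean [0.
[... 599 characters left out ...]
]
sauc2
   [[0.2057, -0.2474], [0.2448, -0.3244]] mean [ 0.2252 -0.2859] edges [0.086 0.086] [-1.101, 2.041]
   [[0.1989, -0.2642], [0.2796, -0.3035]] mean [ 0.2392 -0.2838] edges [0.09 0.09] [-0.453, 2.688]
jug bottom
   [[0.7311, -0.1932]] mean [ 0.7311 -0.1932] edges  
   [[0.744, -0.2067]] mean [ 0.744  -0.2067] edges  
bell
   [[0.5054, -0.4413]] mean [ 0.5054 -0.4413] edges  
   [[0.551, -0.4187]] mean [ 0.551  -0.4187] edges  
[0.7187 0.2729] [0.6407 0.4051] [0.645  0.1839]
at [0.3048 0.6018 0.3017] [-3.1399 -0.      2.6728] w 0.0883 t 0.1
(0.42, 0.15, 0.3, 2.673) -> [-10.23  -11.699   0.076] turn -0.0 rows 10.0
(0.47, -0.2, 0.3, 2.673) -> [-16.988 -21.354   0.093] turn -0.0 rows 17.0
```

Call:
{"fn": "apply_moves", "kwargs": {"moves": [88,-5.1,-5.85,0,0,88,-5.1,-5.85,0,0,88,-5.1,-5.85,0,0,88,-5.1,-5.85,0,0,88,-5.1,-5.85,0,0]}}

```text
clock: 0.65
tcp_pos: [0.3622, 0.3735, 0.3022]
tool_rot: [-3.14, 0.0, 2.672]
contact_force: [0.4, -0.0, 0.3]
grip_width: 0.0882
gripper_force: 0.0
```

Call:
{"fn": "apply_moves", "kwargs": {"moves": [88,-5.1,-5.85,0,0,88,-5.1,-5.85,0,0,88,-5.1,-5.85,0,0,88,-5.1,-5.85,0,0,88,-5.1,-5.85,0,0]}}

```text
clock: 1.15
tcp_pos: [0.4193, 0.1481, 0.3026]
tool_rot: [-3.141, 0.001, 2.671]
contact_force: [0.4, 0.3, -0.0]
grip_width: 0.088
gripper_force: 0.0
```

```bash
sed -i 's/^show(/if __name__=="__main__": show(/' m.py; python3 - <<'E'
from h import *
from g import *
w=snap('wrist','w1')
cv2.imwrite('pics/w1b.png',cv2.resize(w['frame'],(800,600)))
go((.47,-.22,.30,2.673))
E
```

```text
at [0.4202 0.1452 0.3026] [-3.1385e+00  2.5000e-03  2.6700e+00] w 0.0882 t 1.2
(0.47, -0.22, 0.3, 2.673) -> [ -7.01  -10.088   0.135] turn -0.003 rows 8.0
```

View pics/w1b.png

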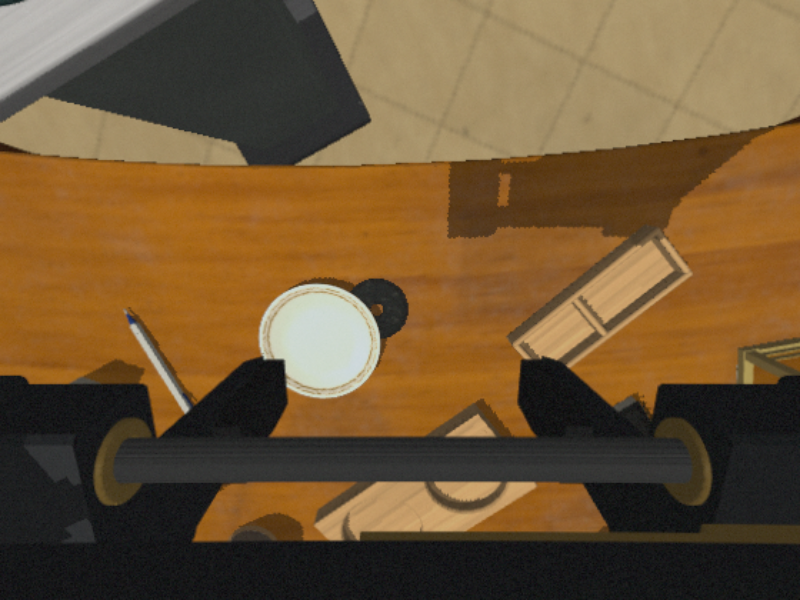

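Wrist view (800x600): the saucer is at (320,341) with a dark coaster beside it. The tray runs from (510,343) to (692,270) with the longer bay at the upper right. The board is partly hidden behind the gripper.

```bash
python3 - <<'E'
from h import *
w=load('w1')
f=lambda x,y,z:onz(w,(x+.5)*.7-.5,(y+.5)*.7-.5,z)
print('saucer',f(320,341,.014),f(260,341,.014),f(380,341,.014), f(324,342,.008))
for p in [(510,343),(656,229),(692,270),(580,301),(604,334)]: print(p,f(*p,.022))
for p in [(482,402),(316,522),(535,488)]: print('b',p,f(*p,.022))
f=w['frame'][140:280,330:500]; g=cv2.resize(f,None,fx=4.7,fy=4.7,interpolation=cv2.INTER_CUBIC)[:600]
cv2.imwrite('pics/w1c.png',g)
E
```

```text
saucer [0.4455 0.0488 0.014 ] [ 0.4202 -0.001   0.014 ] [0.4709 0.0987 0.014 ] [0.4496 0.0495 0.008 ]
(510, 343) [0.5238 0.2055 0.022 ]
(656, 229) [0.4844 0.3546 0.022 ]
(692, 270) [0.5322 0.3713 0.022 ]
(580, 301) [0.515  0.2762 0.022 ]
(604, 334) [0.5541 0.2846 0.022 ]
b (482, 402) [0.5672 0.1583 0.022 ]
b (316, 522) [ 0.616  -0.0524  0.022 ]
b (535, 488) [0.68   0.1667 0.022 ]
```

View pics/w1c.png

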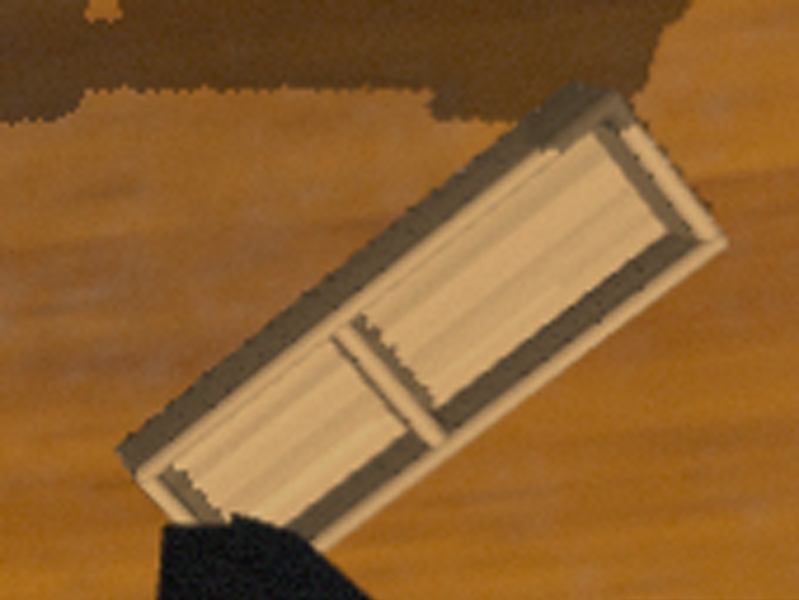

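Call:
{"fn": "apply_moves", "kwargs": {"moves": [88,-3.5,-5.04,0,0,88,-3.5,-5.04,0,0,88,-3.5,-5.04,0,0,88,-3.5,-5.04,0,0]}}

```text
clock: 1.6
tcp_pos: [0.4446, -0.0339, 0.3027]
tool_rot: [-3.141, 0.001, 2.672]
contact_force: [-0.1, 0.2, -0.3]
grip_width: 0.0877
gripper_force: 0.0
```

Call:
{"fn": "apply_moves", "kwargs": {"moves": [88,-3.5,-5.04,0,0,88,-3.5,-5.04,0,0,88,-3.5,-5.04,0,0,88,-3.5,-5.04,0,0]}}

```text
clock: 2.0
tcp_pos: [0.4701, -0.2167, 0.3026]
tool_rot: [-3.141, 0.0, 2.671]
contact_force: [0.1, -0.7, 0.2]
grip_width: 0.0878
gripper_force: 0.0
```

```bash
python3 - <<'E'
from h import *
from g import *
w=snap('wrist','w2')
cv2.imwrite('pics/w2b.png',cv2.resize(w['frame'],(800,600)))
go((.405,-.2,.30,2.3))
E
```

```text
at [ 0.4707 -0.2201  0.3026] [-3.1382e+00  2.5000e-03  2.6699e+00] w 0.0879 t 2.0
(0.405, -0.2, 0.3, 2.3) -> [ 2.257 -0.398  0.082] turn 0.37 rows 3.0
```

View pics/w2b.png

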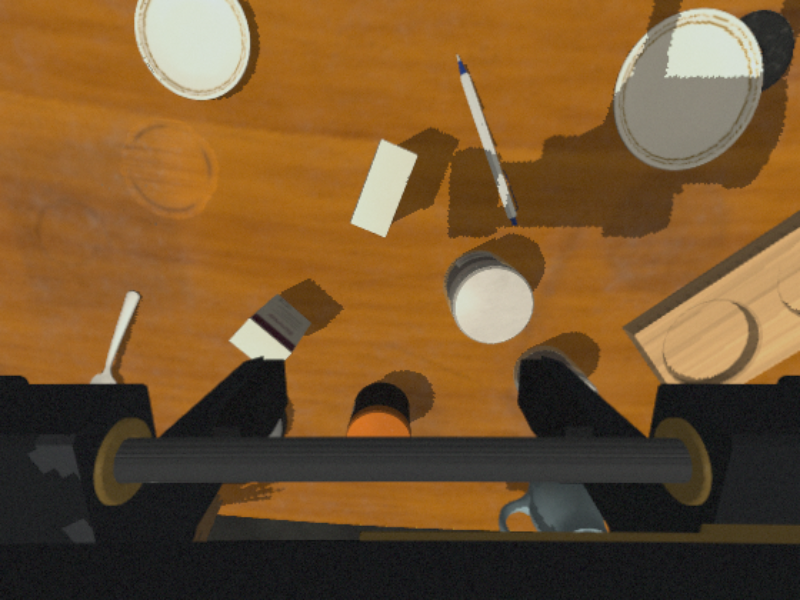

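Wrist view: tall carton top (351-417,139-237), large jar lid (493,304), short carton around (262,335), tin (380,415), small jar behind the right finger (555,365). I'll retake a settled frame for numbers.

```bash
python3 - <<'E'
from h import *
w0=load('w2');w=snap('wrist','w3')
print(w0['tvec'].ravel(),w['tvec'].ravel(), np.abs(w0['frame'].astype(int)-w['frame']).mean())
for n,ww in (('w2',w0),('w3',w)):
    f=lambda x,y,z:onz(ww,(x+.5)*.7-.5,(y+.5)*.7-.5,z)
    P=np.array([f(*p,.092) for p in [(381,139),(417,154),(385,237),(351,222)]])[:,:2]
    print(n,P.tolist(),P.mean(0),np.linalg.norm(np.roll(P,-1,0)-P,axis=1),[np.arctan2(*(q-p)[::-1]).round(3) for p,q in zip(P,np.roll(P,-1,0))])
    print('jar',f(493,304,.078),'saucer',f(689,89,.014))
# cross camera check of tall carton
for ww in (load('s0'),load('d0')): print([proj(ww,(*p,.092)) for p in P])
# shift between images
a=cv2.cvtColor(w0['frame'],6)[:250].astype(np.float32);b=cv2.cvtColor(w['frame'],6)[:250].astype(np.float32);print(cv2.phaseCorrelate(a,b))
E
```

```text
[-0.01998268 -0.53393068  0.24523423] [-0.01685454 -0.53635755  0.24347867] 6.869357993197279
w2 [[0.3745, -0.1832], [0.3931, -0.1666], [0.4312, -0.2099], [0.4117, -0.2259]] [ 0.402625 -0.1964  ] [0.0249303  0.05767582 0.025224   0.05663153] [np.float64(0.729), np.float64(-0.849), np.float64(-2.454), np.float64(2.287)]
jar [ 0.5136 -0.162   0.078 ] saucer [0.4445 0.0489 0.014 ]
w3 [[0.3754, -0.1874], [0.394, -0.1708], [0.432, -0.2142], [0.4125, -0.2301]] [ 0.403475 -0.200625] [0.0249303  0.05768501 0.02516068 0.05656589] [np.float64(0.729), np.float64(-0.852), np.float64(-2.458), np.float64(2.286)]
jar [ 0.5145 -0.1664  0.078 ] saucer [0.4456 0.0437 0.014 ]
[array([295.5, 225.9]), array([292.9, 221.4]), array([313. , 218.9]), array([315.5, 223.4])]
[array([256.2, 224. ]), array([260.2, 219.1]), array([281.2, 223.8]), array([277.1, 228.8])]
((3.2946887203708, -2.198511972479551), 0.8632781395382352)
```

```bash
python3 - <<'E'
from h import *
w=snap('wrist','w4');print(w['tvec'].ravel())
g=cv2.cvtColor(load('w3')['frame'],6).astype(np.float32)[:250];print(cv2.phaseCorrelate(g,cv2.cvtColor(w['frame'],6)[:250].astype(np.float32)))
a=cv2.cvtColor(load('w2')['frame'],6);b=cv2.cvtColor(w['frame'],6)
for n,p,z in (('tall',(384,188),.092),('jar',(493,304),.078),('saucer',(689,89),.014)):
    x,y=[int(v*.7) for v in p]; t=a[y-25:y+25,x-25:x+25] if n!='saucer' else a[10:115,430:535]
    ox,oy=(x-25,y-25) if n!='saucer' else (430,10)
    _,_,_,m=cv2.minMaxLoc(cv2.matchTemplate(b,t,cv2.TM_CCOEFF_NORMED)); d=(m[0]-ox,m[1]-oy)
    print(n,d,onz(w,p[0]*.7+d[0],p[1]*.7+d[1],z))
from cell import arm
s=arm.get_state();print(s['tcp_pos'],s['tool_rot'])
E
```

```text
[-0.02059285 -0.53442635  0.24493524]
((-2.929417260586149, 1.7001548780279023), 0.931374064260059)
tall (0, 1) [ 0.4035 -0.1966  0.092 ]
jar (1, -1) [ 0.5136 -0.1616  0.078 ]
saucer (1, -1) [0.4451 0.0491 0.014 ]
[ 0.47000654 -0.21538103  0.30222265] [ 3.14141783e+00 -1.06618916e-03  2.66928776e+00]
```

```bash
python3 - <<'E'
from h import *
from scipy.spatial.transform import Rotation as Ro
w=load('w4');from cell import arm
s=arm.get_state();R=Ro.from_euler('xyz',s['tool_rot']).as_matrix()
for q in [(0,.044,.064),(0,-.044,.064),(.009,.044,.064),(-.009,.044,.064),(.009,.044,.045)]:
    print(q,(proj(w,s['tcp_pos']+R@np.array(q))+.5)/.7)
for c in ('s0','d0'):
    for n,p in (('saucer',(.445,.049,.014)),('jar',(.5136,-.162,.078)),('tall',(.4035,-.1966,.092)),('saucF',(.445,.0404,.014)) ): print(c,n,proj(load(c),p))
E
```

```text
(0, 0.044, 0.064) [522.85714286 381.28571429]
(0, -0.044, 0.064) [290.42857143 381.28571429]
(0.009, 0.044, 0.064) [524.71428571 359.28571429]
(-0.009, 0.044, 0.064) [521.14285714 402.71428571]
(0.009, 0.044, 0.045) [540.71428571 382.28571429]
s0 saucer [234.5 219.4]
s0 jar [307.3 206.6]
s0 tall [302.9 222. ]
s0 saucF [236.9 220. ]
d0 saucer [245.7 202.7]
d0 jar [299.5 211.5]
d0 tall [267.9 223.1]
d0 saucF [246.8 203.9]
```

```bash
python3 - <<'E'
from g import *
go((.404,-.196,.20,2.29))
E
```

```text
at [ 0.47   -0.2154  0.3022] [ 3.1414e+00 -1.1000e-03  2.6693e+00] w 0.0883 t 2.1
(0.404, -0.196, 0.2, 2.29) -> [ 2.25  -0.426  3.41 ] turn 0.379 rows 3.0
```

Call:
{"fn": "apply_moves", "kwargs": {"moves": [60,2.25,-0.43,3.4,0.38,60,2.25,-0.43,3.4,0.38,60,2.25,-0.43,3.4,0.38,60,2.25,-0.43,3.4,0.38,60,2.25,-0.43,3.4,0.38]}}

```text
clock: 2.65
tcp_pos: [0.4046, -0.1941, 0.2013]
tool_rot: [3.141, 0.001, 2.296]
contact_force: [0.8, 1.5, 0.3]
grip_width: 0.0601
gripper_force: 0.0
```

```bash
python3 - <<'E'
from h import *
from g import *
snap('wrist','w5');w=snap('wrist','w5')
cv2.imwrite('pics/w5b.png',cv2.resize(w['frame'],(800,600)))
go((.404,-.196,.105,2.29))
E
```

```text
at [ 0.4062 -0.1952  0.2029] [3.14   0.004  2.2952] w 0.0597 t 2.8
(0.404, -0.196, 0.105, 2.29) -> [ 0.041 -0.076  3.263] turn 0.005 rows 2.0
```

View pics/w5b.png

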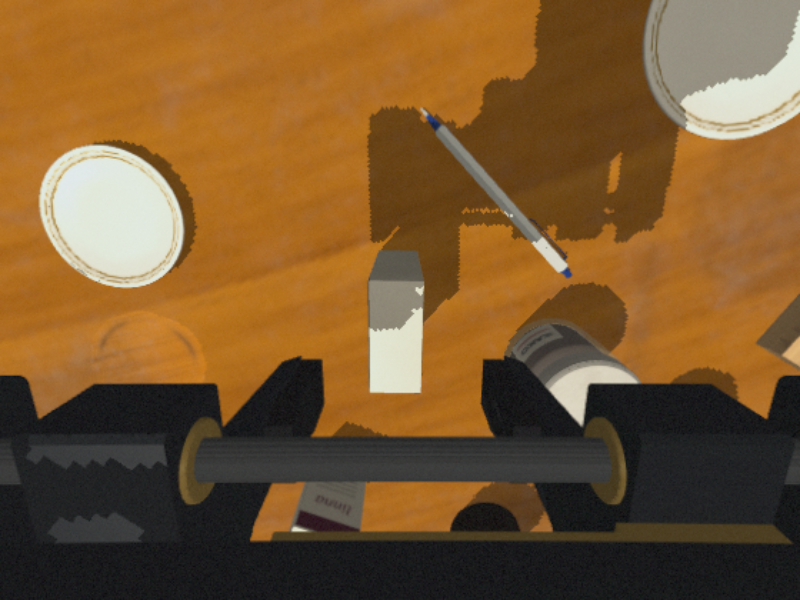

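Carton top spans (368-423, 280-392), its centre about 3 mm left of the finger midline (402), so I shift a little, descend and grip.

Call:
{"fn": "apply_moves", "kwargs": {"moves": [60,0,-0.1,1.6,0,60,0,-0.1,3.2,0,60,0,-0.1,3.2,0,60,0,-0.1,3.2,0]}}

```text
clock: 3.15
tcp_pos: [0.4027, -0.1971, 0.1056]
tool_rot: [-3.142, -0.0, 2.294]
contact_force: [0.4, 0.8, 0.2]
grip_width: 0.06
gripper_force: 0.0
```

Call:
{"fn": "apply_moves", "kwargs": {"moves": [10,0,0,0,0,10,0,0,0,0,10,0,0,0,0,10,0,0,0,0,10,0,0,0,0], "squeeze": 12}}

```text
clock: 3.65
tcp_pos: [0.4024, -0.1972, 0.1057]
tool_rot: [3.141, 0.002, 2.293]
contact_force: [-0.6, -0.0, 3.9]
grip_width: 0.0259
gripper_force: 12.0
```

```bash
python3 - <<'E'
from h import *
from g import *
s=arm.get_state();print(s['gripper_force'])
w=load('w1')
f=lambda x,y,z:onz(w,330+x/4.7,140+y/4.7,z)[:2]
# tray rim pts from crop: right end corner outer(726,243), top corner (625,128), left corner(135,470); divider ends
A=f(726,243,.022);B=f(625,100,.022);C=f(136,472,.022)
print(A,B,C,'len',np.linalg.norm(B-C),'w',np.linalg.norm(A-B),'ang',np.arctan2(*(B-C)[::-1]),np.arctan2(*(A-B)[::-1]))
print('long edge near',f(545,150,.022),f(335,335,.022),'div',f(342,330,.022),f(443,442,.022))
# bays: floor corners
E
```

```text
12.0004555064952
[0.5358 0.3705] [0.4878 0.3583] [0.5257 0.2077] len 0.15529575010282798 w 0.049526154706377154 ang 1.8173367565732699 0.2488963708011058
long edge near [0.4909 0.3363] [0.5133 0.2707] div [0.5128 0.2729] [0.5555 0.2863]
```

```bash
python3 - <<'E'
from h import *
from g import *
from m import S
w=load('w5');f=lambda x,y,z:onz(w,(x+.5)*.7-.5,(y+.5)*.7-.5,z)
P=np.array([f(*p,.092) for p in [(370,280),(421,280),(422,392),(369,392)]]);print(P.mean(0),np.linalg.norm(np.roll(P,-1,0)-P,axis=1))
print('case',S(33,51,0), 'short',[f(*p,.0375) for p in [(330,500)]])
go((.4024,-.1972,.25,2.293))
o=P.mean(0)[:2]-np.array([.4025,-.1972]);print('long offset along tool x (m)',o@[np.cos(2.293),np.sin(2.293)],'y',o@[np.sin(2.293),-np.cos(2.293)])
E
```

```text
[ 0.402625 -0.196325  0.092   ] [0.02373457 0.05767642 0.02656633 0.05771906]
case [0.6472 0.4062] short [array([ 0.4608, -0.333 ,  0.0375])]
at [ 0.4024 -0.1972  0.1057] [3.1410e+00 1.7000e-03 2.2928e+00] w 0.0259 t 3.6
(0.4024, -0.1972, 0.25, 2.293) -> [-1.000e-02  4.000e-03 -4.811e+00] turn -0.0 rows 3.0
long offset along tool x (m) 0.0005739270065011828 y 0.0006722036828287621
```

Call:
{"fn": "apply_moves", "kwargs": {"moves": [10,0,0,-1.6,0,10,0,0,-3.2,0,10,0,0,-4.8,0,10,0,0,-4.8,0,10,0,0,-4.8,0]}}

```text
clock: 4.15
tcp_pos: [0.4024, -0.1972, 0.2501]
tool_rot: [3.14, 0.003, 2.293]
contact_force: [0.0, -0.1, -0.5]
grip_width: 0.0259
gripper_force: 12.0
```

```bash
python3 - <<'E'
from g import *
print(arm.get_state()['gripper_force'])
go((.523,.32,.25,1.82))
E
```

```text
11.999998479732312
at [ 0.4024 -0.1972  0.2501] [3.1405 0.0032 2.2927] w 0.0259 t 4.2
(0.523, 0.32, 0.25, 1.82) -> [ 1.0283e+01  1.4411e+01 -1.4000e-02] turn 0.473 rows 11.0
```

Call:
{"fn": "apply_moves", "kwargs": {"moves": [10,3.43,4.8,0,0,10,3.43,4.8,0,0,10,3.43,4.8,0,0,10,3.43,4.8,0,0,10,3.43,4.8,0,0]}}

```text
clock: 4.65
tcp_pos: [0.4406, -0.0216, 0.246]
tool_rot: [-3.139, -0.004, 2.297]
contact_force: [-0.9, -0.7, -0.1]
grip_width: 0.0256
gripper_force: 12.0
```

Call:
{"fn": "apply_moves", "kwargs": {"moves": [10,3.43,4.8,0,0,10,3.43,4.8,0,0,10,3.43,4.8,0,0,10,3.43,4.8,0,0,10,3.43,4.8,0,0]}}

```text
clock: 5.15
tcp_pos: [0.4816, 0.1496, 0.2466]
tool_rot: [-3.139, -0.002, 2.296]
contact_force: [-0.7, -0.1, -0.2]
grip_width: 0.0261
gripper_force: 12.0
```

Call:
{"fn": "apply_moves", "kwargs": {"moves": [10,3.43,4.8,0,0.473,10,3.43,4.8,0,0.473,10,3.43,4.8,0,0.473,10,3.43,4.8,0,0.473,10,3.43,4.8,0,0.473]}}

```text
clock: 5.65
tcp_pos: [0.5224, 0.3216, 0.2467]
tool_rot: [-3.14, 0.0, 1.821]
contact_force: [0.3, 0.4, 0.6]
grip_width: 0.0257
gripper_force: 12.0
```

```bash
python3 - <<'E'
from h import *
from g import *
snap('wrist','w6');w=snap('wrist','w6')
cv2.imwrite('pics/w6b.png',cv2.resize(w['frame'],(800,600)))
go((.523,.32,.175,1.82))
E
```

```text
at [0.5216 0.3187 0.2467] [-3.1379e+00  2.0000e-03  1.8205e+00] w 0.0261 t 5.8
(0.523, 0.32, 0.175, 1.82) -> [0.037 0.066 2.388] turn 0.001 rows 2.0
```

View pics/w6b.png

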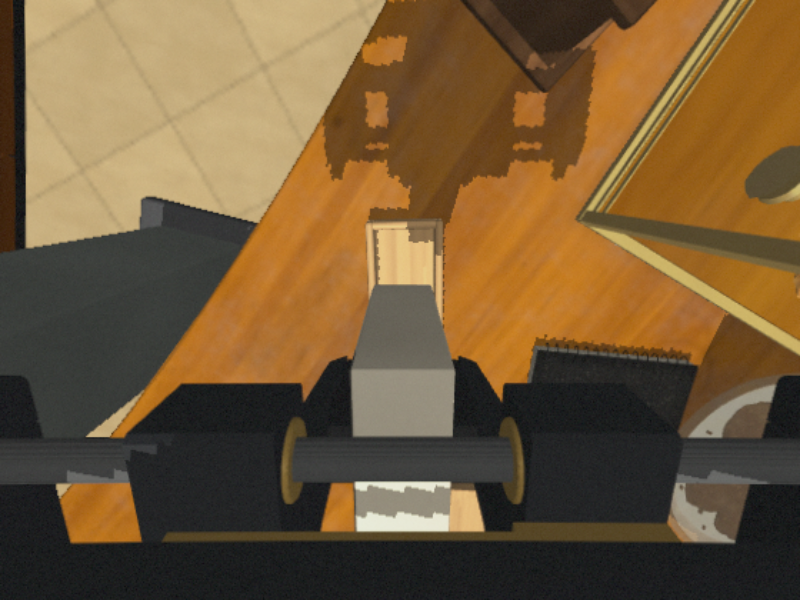

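Carton hangs centred over the tray: tray end edge at (367-442,221), carton foot centre (403,285). I'll check the lengthwise distance.

```bash
python3 - <<'E'
from h import *
from g import *
w=load('w6');f=lambda x,y,z:onz(w,(x+.5)*.7-.5,(y+.5)*.7-.5,z)
p=np.array([.5216,.3187]);t=np.array([np.cos(1.8205),np.sin(1.8205)]);n=np.array([t[1],-t[0]])
for q,z in (((404.5,221),.022),((367,222),.022),((442,220),.022),((367,275),.022),((404,285),.247-.105)): 
    d=f(*q,z)[:2]-p;print(q,f(*q,z),'along',(d@t).round(4),'lat',(d@n).round(4))
E
```

```text
(404.5, 221) [0.5103 0.3651 0.022 ] along 0.0478 lat 0.0005
(367, 222) [0.4847 0.3578 0.022 ] along 0.047 lat -0.0261
(442, 220) [0.536  0.3724 0.022 ] along 0.0485 lat 0.0272
(367, 275) [0.4933 0.3203 0.022 ] along 0.0085 lat -0.027
(404, 285) [0.5145 0.3474 0.142 ] along 0.0296 lat 0.0002
```

Call:
{"fn": "apply_moves", "kwargs": {"moves": [10,0.05,0,1.5,0,10,0.05,0,3.0,0,10,0.05,0,4.0,0,10,0.05,0,4.3,0,10,0.05,0,4.3,0]}}

```text
clock: 6.25
tcp_pos: [0.5204, 0.3192, 0.1178]
tool_rot: [-3.137, 0.002, 1.818]
contact_force: [0.3, -0.1, 0.1]
grip_width: 0.0257
gripper_force: 12.0
```

Call:
{"fn": "apply_moves", "kwargs": {"moves": [10,0,0,0.1,0,10,0,0,0.17,0,10,0,0,0.17,0]}}

```text
clock: 6.55
tcp_pos: [0.5226, 0.3222, 0.1163]
tool_rot: [3.139, -0.001, 1.82]
contact_force: [-0.5, -0.8, -0.3]
grip_width: 0.0259
gripper_force: 12.0
```

Call:
{"fn": "apply_moves", "kwargs": {"moves": [10,0,0,0.08,0,10,0,0,0.08,0]}}

```text
clock: 6.75
tcp_pos: [0.5217, 0.322, 0.1126]
tool_rot: [3.141, -0.0, 1.82]
contact_force: [-0.2, -0.1, -0.3]
grip_width: 0.026
gripper_force: 12.0
```

Call:
{"fn": "apply_moves", "kwargs": {"moves": [10,0,0,0.06,0,10,0,0,0.06,0]}}

```text
clock: 6.95
tcp_pos: [0.5219, 0.3221, 0.1116]
tool_rot: [3.141, -0.0, 1.82]
contact_force: [-1.9, -0.9, 5.6]
grip_width: 0.026
gripper_force: 12.0
```

Contact at the expected height, so I release and lift.

Call:
{"fn": "apply_moves", "kwargs": {"moves": [50,0,0,0,0,50,0,0,0,0,50,0,0,0,0,50,0,0,0,0]}}

```text
clock: 7.35
tcp_pos: [0.5215, 0.3217, 0.1101]
tool_rot: [-3.141, 0.0, 1.82]
contact_force: [-0.8, -1.0, 0.8]
grip_width: 0.0496
gripper_force: 0.0
```

Call:
{"fn": "apply_moves", "kwargs": {"moves": [50,0,0,-1,0,50,0,0,-2.5,0,50,0,0,-4,0,50,0,0,-4.7,0,50,0,0,-4.7,0]}}

```text
clock: 7.85
tcp_pos: [0.5238, 0.323, 0.2564]
tool_rot: [3.133, -0.002, 1.82]
contact_force: [0.5, -0.1, -0.4]
grip_width: 0.0499
gripper_force: 0.0
```

```bash
python3 - <<'E'
from h import *
from g import *
w=snap('wrist','w7')
cv2.imwrite('pics/w7c.png',cv2.resize(w['frame'],(400,300)))
go((.455,-.32,.25,1.82),(.455,-.32,.25,1.9))
E
```

```text
at [0.5225 0.3223 0.2534] [ 3.1375e+00 -1.1000e-03  1.8198e+00] w 0.0498 t 7.9
(0.455, -0.32, 0.25, 1.82) -> [-20.194  -7.458   0.061] turn -0.0 rows 13.0
(0.455, -0.32, 0.25, 1.9) -> [-20.194  -7.458   0.061] turn -0.08 rows 13.0
```

Call:
{"fn": "apply_moves", "kwargs": {"moves": [60,-6.73,-2.49,0,0,60,-6.73,-2.49,0,0,60,-6.73,-2.49,0,0,60,-6.73,-2.49,0,0,60,-6.73,-2.49,0,0]}}

```text
clock: 8.4
tcp_pos: [0.4966, 0.104, 0.2483]
tool_rot: [-3.136, 0.001, 1.817]
contact_force: [0.5, 0.5, 0.7]
grip_width: 0.0601
gripper_force: 0.0
```

Call:
{"fn": "apply_moves", "kwargs": {"moves": [60,-6.73,-2.49,0,0,60,-6.73,-2.49,0,0,60,-6.73,-2.49,0,0,60,-6.73,-2.49,0,0,60,-6.73,-2.49,0,0]}}

```text
clock: 8.9
tcp_pos: [0.475, -0.1094, 0.2494]
tool_rot: [-3.139, -0.001, 1.816]
contact_force: [0.9, 0.5, 0.4]
grip_width: 0.0599
gripper_force: 0.0
```

Call:
{"fn": "apply_moves", "kwargs": {"moves": [60,-6.73,-2.49,0,0.72,60,-6.73,-2.49,0,0.72,60,-6.73,-2.49,0,0.72,60,-6.73,-2.49,0,0.72,60,-6.73,-2.49,0,0.72]}}

```text
clock: 9.4
tcp_pos: [0.4527, -0.3238, 0.2492]
tool_rot: [-3.139, 0.0, 1.091]
contact_force: [-0.0, 0.2, -0.5]
grip_width: 0.0602
gripper_force: 0.0
```

Call:
{"fn": "apply_moves", "kwargs": {"moves": [60,0,0,0,0.72,60,0,0,0,0.72,60,0,0,0,0.72,60,0,0,0,0.72,60,0,0,0,0.72]}}

```text
clock: 9.9
tcp_pos: [0.4533, -0.3196, 0.2488]
tool_rot: [-3.138, 0.002, 0.374]
contact_force: [-0.0, -0.2, 0.2]
grip_width: 0.0601
gripper_force: 0.0
```

```bash
python3 - <<'E'
from h import *
from g import *
snap('wrist','w8');w=snap('wrist','w8')
cv2.imwrite('pics/w8b.png',np.hstack([cv2.resize(w['frame'],(560,420)),cv2.resize(load('w7')['frame'],(240,420))]))
cv2.imwrite('pics/w8b.png',cv2.resize(w['frame'],(800,600)))
go((.467,-.339,.2,.35))
E
```

```text
at [ 0.4534 -0.3196  0.2491] [-3.1383e+00  1.5000e-03  3.7980e-01] w 0.0597 t 10.0
(0.467, -0.339, 0.2, 0.35) -> [0.185 0.775 1.634] turn 0.03 rows 2.0
```

View pics/w8b.png

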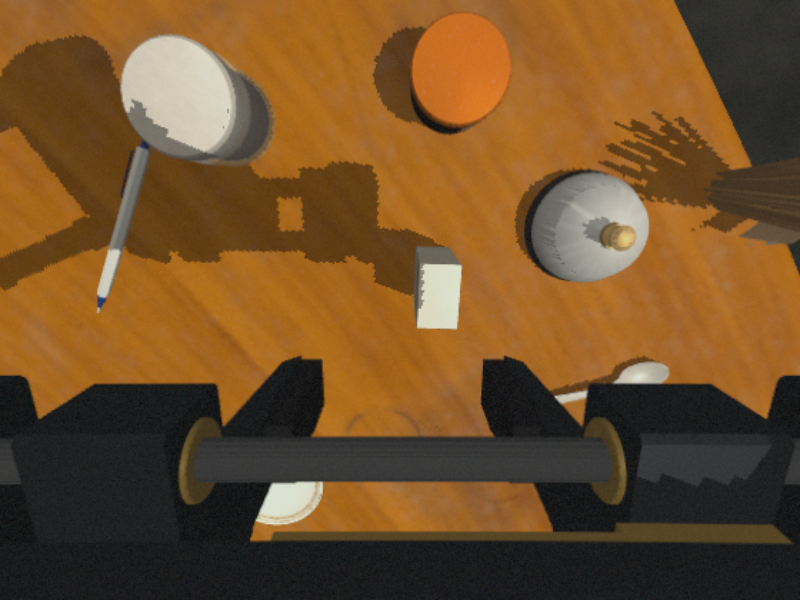

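Short carton top at (417-462, 262-328); tin lid (461,68); large jar lid (180,95); bell (590,228).

```bash
python3 - <<'E'
from h import *
from g import *
w=load('w8');f=lambda x,y,z:onz(w,(x+.5)*.7-.5,(y+.5)*.7-.5,z)
P=np.array([f(*p,.075) for p in [(417,262),(462,264),(459,328),(417,328)]])[:,:2];m=P.mean(0)
print(m,np.linalg.norm(np.roll(P,-1,0)-P,axis=1),[np.arctan2(*(q-p)[::-1]).round(3) for p,q in zip(P,np.roll(P,-1,0))])
print('tin',f(461,68,.06),'jar',f(180,95,.078))
go((*m,.2,.35),(*m,.095,.35))
E
```

```text
[ 0.4642   -0.338075] [0.02757571 0.04139783 0.02681585 0.0425428 ] [np.float64(-1.242), np.float64(-2.779), np.float64(1.941), np.float64(0.381)]
tin [ 0.5896 -0.3007  0.06  ] jar [ 0.5178 -0.1641  0.078 ]
at [ 0.4534 -0.3196  0.2491] [-3.1383e+00  1.5000e-03  3.7980e-01] w 0.0597 t 10.0
(np.float64(0.4642), np.float64(-0.338075), 0.2, 0.35) -> [0.11  0.712 1.634] turn 0.03 rows 2.0
(np.float64(0.4642), np.float64(-0.338075), 0.095, 0.35) -> [0.115 0.723 5.134] turn 0.03 rows 4.0
```

Call:
{"fn": "apply_moves", "kwargs": {"moves": [46,0.11,0.72,1.5,0,46,0.11,0.72,3.0,0,46,0.11,0.72,3.0,0]}}

```text
clock: 10.3
tcp_pos: [0.4607, -0.3358, 0.1535]
tool_rot: [-3.128, 0.007, 0.382]
contact_force: [-1.1, 0.5, -0.6]
grip_width: 0.0463
gripper_force: 0.0
```

Call:
{"fn": "apply_moves", "kwargs": {"moves": [46,0,0,1.0,0,46,0,0,2.1,0,46,0,0,2.1,0,46,0,0,2.1,0]}}

```text
clock: 10.7
tcp_pos: [0.4648, -0.339, 0.0991]
tool_rot: [-3.141, 0.0, 0.381]
contact_force: [0.2, -0.6, 0.8]
grip_width: 0.0454
gripper_force: 0.0
```

Call:
{"fn": "apply_moves", "kwargs": {"moves": [10,0,0,0,0,10,0,0,0,0,10,0,0,0,0,10,0,0,0,0,10,0,0,0,0]}}

```text
clock: 11.2
tcp_pos: [0.4657, -0.3401, 0.1004]
tool_rot: [3.139, -0.002, 0.38]
contact_force: [-0.7, 1.7, 6.1]
grip_width: 0.0262
gripper_force: 12.0
```

```bash
python3 - <<'E'
from g import *
print(arm.get_state()['gripper_force'])
go((.4642,-.338,.25,.37))
E
```

```text
12.00030015752418
at [ 0.4657 -0.3401  0.1004] [ 3.1391e+00 -1.5000e-03  3.7980e-01] w 0.0262 t 11.2
(0.4642, -0.338, 0.25, 0.37) -> [-0.014 -0.071 -4.987] turn 0.01 rows 3.0
```

Call:
{"fn": "apply_moves", "kwargs": {"moves": [10,0,0,-1.6,0,10,0,0,-3.2,0,10,0,0,-4.8,0,10,0,0,-5,0,10,0,0,-5,0]}}

```text
clock: 11.7
tcp_pos: [0.4658, -0.3401, 0.2513]
tool_rot: [3.137, -0.003, 0.38]
contact_force: [0.7, 0.1, -0.6]
grip_width: 0.0259
gripper_force: 12.0
```

```bash
python3 - <<'E'
from g import *
print(arm.get_state()['gripper_force'])
go((.5404,.2468,.25,1.82))
E
```

```text
11.999830688000657
at [ 0.4658 -0.3401  0.2513] [ 3.1367e+00 -2.8000e-03  3.7990e-01] w 0.0259 t 11.7
(0.5404, 0.2468, 0.25, 1.82) -> [ 9.5640e+00 -1.7248e+01 -1.3000e-02] turn -1.44 rows 12.0
```

Call:
{"fn": "apply_moves", "kwargs": {"moves": [10,3.19,-5.75,0,0,10,3.19,-5.75,0,0,10,3.19,-5.75,0,0,10,3.19,-5.75,0,0,10,3.19,-5.75,0,0]}}

```text
clock: 12.2
tcp_pos: [0.4882, -0.1384, 0.2454]
tool_rot: [-3.136, 0.003, 0.385]
contact_force: [-0.7, -0.5, 0.1]
grip_width: 0.0263
gripper_force: 12.0
```

Call:
{"fn": "apply_moves", "kwargs": {"moves": [10,3.19,-5.75,0,0,10,3.19,-5.75,0,0,10,3.19,-5.75,0,0,10,3.19,-5.75,0,0,10,3.19,-5.75,0,0]}}

```text
clock: 12.7
tcp_pos: [0.514, 0.0559, 0.2463]
tool_rot: [-3.139, 0.002, 0.385]
contact_force: [0.3, -0.3, -0.3]
grip_width: 0.0261
gripper_force: 12.0
```

Call:
{"fn": "apply_moves", "kwargs": {"moves": [10,3.19,-5.75,0,-0.72,10,3.19,-5.75,0,-0.72,10,3.19,-5.75,0,-0.72,10,3.19,-5.75,0,-0.72,10,3.19,-5.75,0,-0.72]}}

```text
clock: 13.2
tcp_pos: [0.5398, 0.251, 0.2463]
tool_rot: [-3.14, 0.0, 1.109]
contact_force: [0.1, -0.9, -0.5]
grip_width: 0.0258
gripper_force: 12.0
```

Call:
{"fn": "apply_moves", "kwargs": {"moves": [10,0,0,0,-0.72,10,0,0,0,-0.72,10,0,0,0,-0.72,10,0,0,0,-0.72,10,0,0,0,-0.72]}}

```text
clock: 13.7
tcp_pos: [0.5394, 0.2457, 0.246]
tool_rot: [-3.138, 0.001, 1.825]
contact_force: [-0.5, -0.1, -0.3]
grip_width: 0.026
gripper_force: 12.0
```

```bash
python3 - <<'E'
from h import *
from g import *
snap('wrist','w9');w=snap('wrist','w9')
cv2.imwrite('pics/w9b.png',cv2.resize(w['frame'],(800,600)))
go((.5404,.2468,.25,1.82),(.5404,.2468,.106,1.82))
E
```

```text
at [0.5393 0.2458 0.2462] [-3.1381e+00  1.1000e-03  1.8189e+00] w 0.0259 t 13.8
(0.5404, 0.2468, 0.25, 1.82) -> [ 0.022  0.042 -0.127] turn -0.001 rows 1.0
(0.5404, 0.2468, 0.106, 1.82) -> [0.027 0.059 4.673] turn -0.001 rows 3.0
```

View pics/w9b.png

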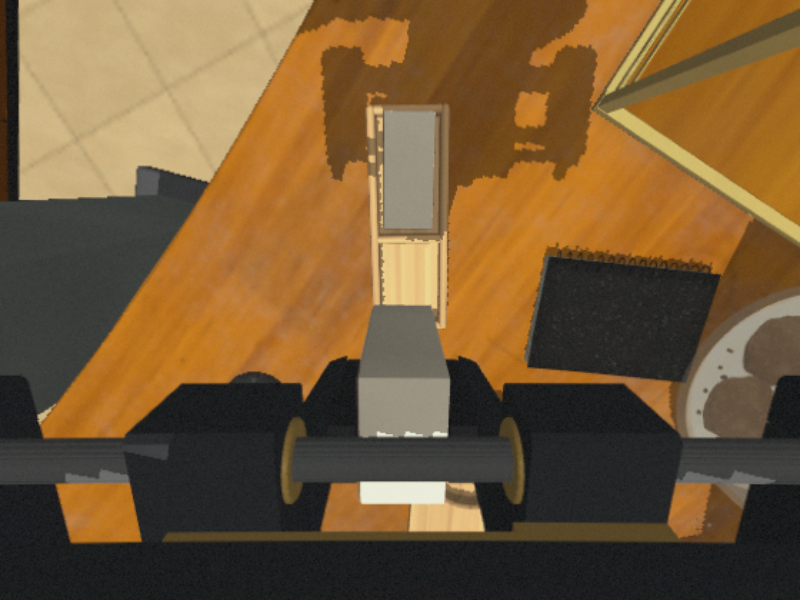

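Tall carton stands in the longer bay (384-436,108-232). The cross wall at (374-447,238) is ahead of the held carton.

```bash
python3 - <<'E'
from h import *
w=load('w9');f=lambda x,y,z:onz(w,(x+.5)*.7-.5,(y+.5)*.7-.5,z)
p=np.array([.5393,.2458]);t=np.array([np.cos(1.82),np.sin(1.82)]);n=np.array([t[1],-t[0]])
for q,z in (((373.5,238),.022),((447.5,238),.022),((448,104),.022),((405,307),.246-.1)): 
    d=f(*q,z)[:2]-p;print(q,f(*q,z),'along',(d@t).round(4),'lat',(d@n).round(4))
E
```

```text
(373.5, 238) [0.509  0.2738 0.022 ] along 0.0346 lat -0.0225
(447.5, 238) [0.5604 0.2874 0.022 ] along 0.0351 lat 0.0307
(448, 104) [0.5357 0.3714 0.022 ] along 0.1226 lat 0.0275
(405, 307) [0.5345 0.2647 0.146 ] along 0.0195 lat 0.0
```

Call:
{"fn": "apply_moves", "kwargs": {"moves": [10,0.05,0.06,1.5,0,10,0.05,0.06,3.0,0,10,0.05,0.06,4.0,0,10,0.05,0.06,4.3,0,10,0.05,0.06,4.3,0]}}

```text
clock: 14.3
tcp_pos: [0.5397, 0.2483, 0.117]
tool_rot: [-3.137, 0.001, 1.818]
contact_force: [-0.5, -0.1, -0.1]
grip_width: 0.0263
gripper_force: 12.0
```

Call:
{"fn": "apply_moves", "kwargs": {"moves": [10,0,0,0.15,0,10,0,0,0.15,0,10,0,0,0.15,0]}}

```text
clock: 14.6
tcp_pos: [0.5421, 0.2501, 0.1167]
tool_rot: [3.139, -0.0, 1.82]
contact_force: [-0.4, -0.1, -1.4]
grip_width: 0.0259
gripper_force: 12.0
```

Call:
{"fn": "apply_moves", "kwargs": {"moves": [10,-0.06,0,0.2,0,10,-0.06,0,0.2,0]}}

```text
clock: 14.8
tcp_pos: [0.5412, 0.2477, 0.1088]
tool_rot: [-3.141, 0.0, 1.82]
contact_force: [-0.1, 0.1, 0.1]
grip_width: 0.0258
gripper_force: 12.0
```

Call:
{"fn": "apply_moves", "kwargs": {"moves": [10,0,0,0.08,0,10,0,0,0.08,0]}}

```text
clock: 15.0
tcp_pos: [0.5414, 0.2479, 0.1064]
tool_rot: [3.142, 0.0, 1.82]
contact_force: [-0.4, -0.7, -0.3]
grip_width: 0.0254
gripper_force: 12.0
```

Call:
{"fn": "apply_moves", "kwargs": {"moves": [10,0,0,0.06,0,10,0,0,0.06,0]}}

```text
clock: 15.2
tcp_pos: [0.5416, 0.248, 0.1063]
tool_rot: [3.142, 0.0, 1.82]
contact_force: [-3.0, -0.6, 9.7]
grip_width: 0.0257
gripper_force: 12.0
```

Call:
{"fn": "apply_moves", "kwargs": {"moves": [50,0,0,0,0,50,0,0,0,0,50,0,0,0,0,50,0,0,0,0]}}

```text
clock: 15.6
tcp_pos: [0.5412, 0.2479, 0.1044]
tool_rot: [-3.141, 0.0, 1.82]
contact_force: [-0.4, 0.1, 0.2]
grip_width: 0.0499
gripper_force: 0.0
```

Call:
{"fn": "apply_moves", "kwargs": {"moves": [50,0,0,-1,0,50,0,0,-2.5,0,50,0,0,-4,0,50,0,0,-5,0,50,0,0,-5,0]}}

```text
clock: 16.1
tcp_pos: [0.5443, 0.2491, 0.261]
tool_rot: [3.131, -0.001, 1.82]
contact_force: [0.5, 0.8, -0.6]
grip_width: 0.0504
gripper_force: 0.0
```

```bash
python3 - <<'E'
from h import *
from g import *
w=snap('wrist','w10')
go((.516,-.163,.25,1.8))
E
```

```text
at [0.5429 0.2485 0.2578] [ 3.1356e+00 -9.0000e-04  1.8198e+00] w 0.0501 t 16.1
(0.516, -0.163, 0.25, 1.8) -> [-13.074  -4.25    0.224] turn 0.02 rows 9.0
```

Call:
{"fn": "apply_moves", "kwargs": {"moves": [86,-6.54,-2.13,0.1,0,86,-6.54,-2.13,0.1,0,86,-6.54,-2.13,0.1,0,86,-6.54,-2.13,0.1,0,86,-6.54,-2.13,0.1,0]}}

```text
clock: 16.65
tcp_pos: [0.5258, 0.0377, 0.249]
tool_rot: [-3.137, 0.001, 1.815]
contact_force: [0.8, 0.8, 0.1]
grip_width: 0.0852
gripper_force: 0.0
```

Call:
{"fn": "apply_moves", "kwargs": {"moves": [86,-6.54,-2.13,0.1,0,86,-6.54,-2.13,0.1,0,86,-6.54,-2.13,0.1,0,86,-6.54,-2.13,0.1,0,86,-6.54,-2.13,0.1,0]}}

```text
clock: 17.15
tcp_pos: [0.5132, -0.1675, 0.2468]
tool_rot: [-3.139, -0.0, 1.815]
contact_force: [0.2, 0.6, -0.5]
grip_width: 0.0861
gripper_force: 0.0
```

```bash
python3 - <<'E'
from h import *
from g import *
snap('wrist','w11');w=snap('wrist','w11')
cv2.imwrite('pics/w11b.png',cv2.resize(w['frame'],(800,600)))
go((.516,-.163,.093,1.8))
E
```

```text
at [ 0.5135 -0.1644  0.2469] [-3.1394e+00 -2.2000e-03  1.8168e+00] w 0.086 t 17.2
(0.516, -0.163, 0.093, 1.8) -> [0.015 0.104 5.13 ] turn 0.017 rows 4.0
```

View pics/w11b.png

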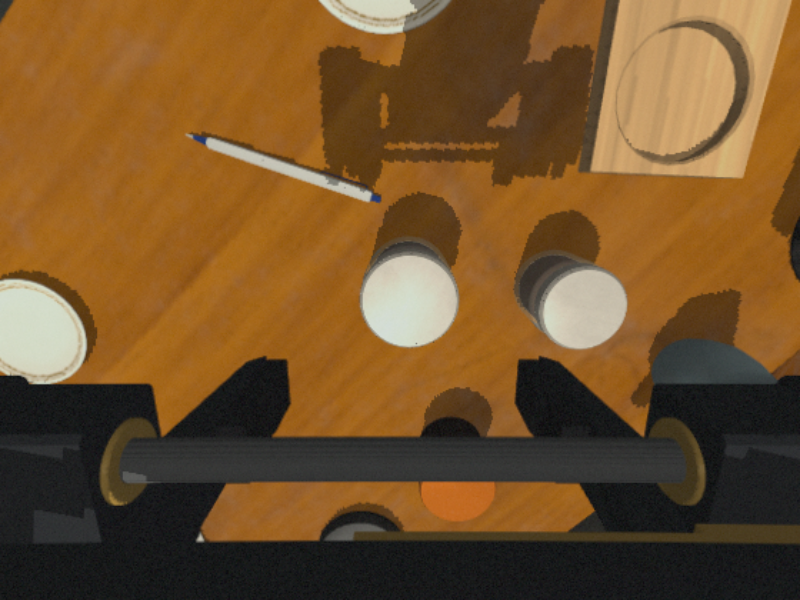

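Large jar lid (409,299), small jar lid (583,307), tin (457,490), nearer well rim centre (684,91), board end corners (592,172) and (743,178).

```bash
python3 - <<'E'
from h import *
from g import *
w=load('w11');f=lambda x,y,z:onz(w,(x+.5)*.7-.5,(y+.5)*.7-.5,z)
L=f(409,299,.078);S=f(583,307,.07);print('L',L,[f(361,299,.078),f(458,299,.078)],'S',S)
W=f(684,91,.022);print('well',W,'w',f(617,91,.022),f(750,91,.022),'corners',f(592,172,.022),f(743,178,.022),'tin',f(457,490,.06))
go((*L[:2],.095,1.8))
# tray/board in w1, board long edge
w1=load('w1');g=lambda x,y,z:onz(w1,(x+.5)*.7-.5,(y+.5)*.7-.5,z)
print(g(465,485,.022),g(360,522,.022))
E
```

```text
L [ 0.515  -0.1606  0.078 ] [array([ 0.4865, -0.1678,  0.078 ]), array([ 0.5442, -0.1533,  0.078 ])] S [ 0.624  -0.1409  0.07  ]
well [0.6583 0.004  0.022 ] w [ 0.6163 -0.006   0.022 ] [0.6992 0.0138 0.022 ] corners [ 0.6191 -0.0569  0.022 ] [ 0.72   -0.0364  0.022 ] tin [ 0.5883 -0.3008  0.06  ]
at [ 0.5135 -0.1644  0.2469] [-3.1394e+00 -2.2000e-03  1.8168e+00] w 0.086 t 17.2
(np.float64(0.515), np.float64(-0.1606), 0.095, 1.8) -> [0.101 0.091 5.064] turn 0.017 rows 4.0
[0.6449 0.1049 0.022 ] [ 0.6368 -0.0116  0.022 ]
```

Call:
{"fn": "apply_moves", "kwargs": {"moves": [86,0.1,0.08,1.6,0,86,0.1,0.08,3.2,0,86,0.1,0.08,3.2,0]}}

```text
clock: 17.55
tcp_pos: [0.5105, -0.1563, 0.1453]
tool_rot: [-3.129, -0.009, 1.822]
contact_force: [-0.3, 0.2, 0.1]
grip_width: 0.0862
gripper_force: 0.0
```

```bash
python3 - <<'E'
from g import *
go((.515,-.1606,.094,1.8))
E
```

```text
at [ 0.5105 -0.1563  0.1453] [-3.129  -0.0093  1.8217] w 0.0862 t 17.6
(0.515, -0.1606, 0.094, 1.8) -> [-0.191  0.13   1.705] turn 0.022 rows 2.0
```

Call:
{"fn": "apply_moves", "kwargs": {"moves": [86,0,0,0,0,86,0,0,0.6,0,86,0,0,1.2,0,86,0,0,1.8,0,86,0,0,1.8,0]}}

```text
clock: 18.05
tcp_pos: [0.5164, -0.1597, 0.0995]
tool_rot: [3.141, -0.0, 1.821]
contact_force: [0.3, 0.6, -0.7]
grip_width: 0.0855
gripper_force: 0.0
```

```bash
python3 - <<'E'
from g import *
go((.515,-.1606,.094,1.8))
E
```

```text
at [ 0.5164 -0.1597  0.0995] [ 3.1413e+00 -1.0000e-04  1.8207e+00] w 0.0855 t 18.1
(0.515, -0.1606, 0.094, 1.8) -> [-0.018 -0.051  0.184] turn 0.021 rows 1.0
```

Call:
{"fn": "apply_moves", "kwargs": {"moves": [60,-0.02,-0.05,0.18,0,60,-0.02,-0.05,0.18,0,60,-0.02,-0.05,0.18,0,60,-0.02,-0.05,0.18,0,60,-0.02,-0.05,0.18,0], "squeeze": 22}}

```text
clock: 18.55
tcp_pos: [0.5155, -0.1616, 0.0947]
tool_rot: [3.14, 0.001, 1.82]
contact_force: [-0.2, 1.1, 6.6]
grip_width: 0.0637
gripper_force: 22.0
```

Call:
{"fn": "apply_moves", "kwargs": {"moves": [50,0,0,0,0,50,0,0,0,0,50,0,0,0,0]}}

```text
clock: 18.85
tcp_pos: [0.5155, -0.1616, 0.0947]
tool_rot: [3.14, 0.001, 1.82]
contact_force: [0.1, 1.3, 5.9]
grip_width: 0.0637
gripper_force: 22.0
```

Call:
{"fn": "apply_moves", "kwargs": {"moves": [50,0,0,-1,0,50,0,0,-2.5,0,50,0,0,-3.5,0,50,0,0,-3.5,0,50,0,0,-3.5,0]}}

```text
clock: 19.35
tcp_pos: [0.5141, -0.1613, 0.1978]
tool_rot: [-3.141, -0.0, 1.82]
contact_force: [-0.7, 0.1, -4.0]
grip_width: 0.0632
gripper_force: 22.0
```

```bash
python3 - <<'E'
from g import *
print(arm.get_state()['gripper_force'])
go((.659,.0033,.2,1.78))
E
```

```text
21.997572518885136
at [ 0.5141 -0.1613  0.1978] [-3.1414 -0.      1.8197] w 0.0632 t 19.4
(0.659, 0.0033, 0.2, 1.78) -> [ 4.127  6.033 -0.075] turn 0.04 rows 5.0
```

Call:
{"fn": "apply_moves", "kwargs": {"moves": [50,4.13,6.03,-0.1,0.04,50,4.13,6.03,-0.1,0.04,50,4.13,6.03,-0.1,0.04,50,4.13,6.03,-0.1,0.04,50,4.13,6.03,-0.1,0.04]}}

```text
clock: 19.85
tcp_pos: [0.6599, 0.0069, 0.1974]
tool_rot: [-3.138, -0.002, 1.782]
contact_force: [-0.1, -1.1, -3.0]
grip_width: 0.0637
gripper_force: 22.0
```

Call:
{"fn": "apply_moves", "kwargs": {"moves": [50,0,0,0,0,50,0,0,0,0,50,0,0,0,0]}}

```text
clock: 20.15
tcp_pos: [0.6575, 0.0022, 0.1993]
tool_rot: [-3.138, -0.0, 1.779]
contact_force: [0.4, -0.1, -3.2]
grip_width: 0.0636
gripper_force: 22.0
```

```bash
python3 - <<'E'
from h import *
from g import *
w=snap('wrist','w12')
go((.659,.0033,.103,1.78))
# predicted well+ and board corner pixels to compare by detecting edges
g=cv2.cvtColor(w['frame'],6)
for P in ((.6373,.1107,.022),(.576,.149,.022),(.678,.169,.022)): print(P,proj(w,P))
hsv=cv2.cvtColor(w['frame'],cv2.COLOR_BGR2HSV)
m=((hsv[...,0]>10)&(hsv[...,0]<25)&(hsv[...,1]<150)&(hsv[...,2]>110)).astype(np.uint8)
n,l,s,c=cv2.connectedComponentsWithStats(m)
for i in np.argsort(-s[1:,4])[:4]+1: print(s[i],c[i].round())
E
```

```text
at [0.6577 0.002  0.2   ] [-3.1388e+00 -2.0000e-04  1.7784e+00] w 0.0637 t 20.2
(0.659, 0.0033, 0.103, 1.78) -> [0.033 0.059 3.233] turn -0.002 rows 2.0
(0.6373, 0.1107, 0.022) [286.6  79.4]
(0.576, 0.149, 0.022) [217.7   6.2]
(0.678, 0.169, 0.022) [355.9   8.3]
[  219     6   138   260 25717] [286. 113.]
[ 210  250  148   55 5831] [285. 282.]
[ 182  337  173   42 4383] [271. 355.]
[ 505    0   55   99 2853] [534.  51.]
```

Call:
{"fn": "apply_moves", "kwargs": {"moves": [50,0.03,0.05,1.2,0,50,0.03,0.05,2.2,0,50,0.03,0.05,2.8,0,50,0.03,0.05,2.9,0,50,0.03,0.05,2.9,0]}}

```text
clock: 20.7
tcp_pos: [0.6597, 0.0035, 0.1139]
tool_rot: [-3.14, -0.0, 1.778]
contact_force: [0.3, -0.2, -2.8]
grip_width: 0.0634
gripper_force: 22.0
```

Call:
{"fn": "apply_moves", "kwargs": {"moves": [50,0,0,0,0,50,0,0,0.1,0,50,0,0,0.1,0]}}

```text
clock: 21.0
tcp_pos: [0.6612, 0.0044, 0.1124]
tool_rot: [3.14, 0.0, 1.78]
contact_force: [0.3, -0.2, -3.0]
grip_width: 0.0634
gripper_force: 22.0
```

Call:
{"fn": "apply_moves", "kwargs": {"moves": [50,0,0,0.1,0,50,0,0,0.1,0]}}

```text
clock: 21.2
tcp_pos: [0.6604, 0.0046, 0.1082]
tool_rot: [-3.141, -0.0, 1.78]
contact_force: [0.5, -0.2, -3.7]
grip_width: 0.0632
gripper_force: 22.0
```

Still ~5 mm above the floor of the well; lower gently.

Call:
{"fn": "apply_moves", "kwargs": {"moves": [50,0,0,0.1,0,50,0,0,0.1,0]}}

```text
clock: 21.4
tcp_pos: [0.6602, 0.0046, 0.1047]
tool_rot: [-3.141, -0.0, 1.78]
contact_force: [-0.7, -1.0, -3.7]
grip_width: 0.0635
gripper_force: 22.0
```

Call:
{"fn": "apply_moves", "kwargs": {"moves": [50,0,0,0.05,0,50,0,0,0.05,0]}}

```text
clock: 21.6
tcp_pos: [0.6604, 0.0045, 0.1035]
tool_rot: [-3.141, -0.0, 1.78]
contact_force: [-0.2, -0.6, -3.5]
grip_width: 0.0636
gripper_force: 22.0
```

Call:
{"fn": "apply_moves", "kwargs": {"moves": [50,0,0,0.05,0,50,0,0,0.05,0]}}

```text
clock: 21.8
tcp_pos: [0.6608, 0.0045, 0.1028]
tool_rot: [3.141, 0.0, 1.78]
contact_force: [-1.2, 0.3, 0.5]
grip_width: 0.0633
gripper_force: 22.0
```

Call:
{"fn": "apply_moves", "kwargs": {"moves": [86,0,0,0,0,86,0,0,0,0,86,0,0,0,0,86,0,0,0,0]}}

```text
clock: 22.2
tcp_pos: [0.6608, 0.0045, 0.1026]
tool_rot: [3.141, 0.0, 1.78]
contact_force: [0.2, -0.6, 0.4]
grip_width: 0.0861
gripper_force: 0.0
```

Call:
{"fn": "apply_moves", "kwargs": {"moves": [86,0,0,-1,0,86,0,0,-2.5,0,86,0,0,-4,0,86,0,0,-4,0,86,0,0,-4,0]}}

```text
clock: 22.7
tcp_pos: [0.6617, 0.0045, 0.2246]
tool_rot: [3.137, 0.001, 1.78]
contact_force: [0.6, -0.0, -1.4]
grip_width: 0.0859
gripper_force: 0.0
```

```bash
python3 - <<'E'
from g import *
go((.624,-.141,.22,2.2))
E
```

```text
at [0.6617 0.0045 0.2246] [3.1374e+00 1.0000e-03 1.7798e+00] w 0.0859 t 22.7
(0.624, -0.141, 0.22, 2.2) -> [-4.483 -2.235  0.148] turn -0.42 rows 4.0
```

Call:
{"fn": "apply_moves", "kwargs": {"moves": [86,-4.48,-2.23,0.1,-0.42,86,-4.48,-2.23,0.1,-0.42,86,-4.48,-2.23,0.1,-0.42,86,-4.48,-2.23,0.1,-0.42,86,-4.48,-2.23,0.1,-0.42]}}

```text
clock: 23.2
tcp_pos: [0.6215, -0.1419, 0.2169]
tool_rot: [-3.139, -0.003, 2.196]
contact_force: [0.5, 0.8, -0.0]
grip_width: 0.0862
gripper_force: 0.0
```

Call:
{"fn": "apply_moves", "kwargs": {"moves": [86,0,0,0,0,86,0,0,0,0,86,0,0,0,0]}}

```text
clock: 23.5
tcp_pos: [0.6233, -0.1394, 0.219]
tool_rot: [-3.141, -0.0, 2.201]
contact_force: [0.4, -0.3, 0.0]
grip_width: 0.0857
gripper_force: 0.0
```

```bash
python3 - <<'E'
from h import *
from g import *
w=snap('wrist','w13');go((.624,-.141,.096,2.2))
# predicted lid circle vs image: whitish blobs
hsv=cv2.cvtColor(w['frame'],cv2.COLOR_BGR2HSV)
m=((hsv[...,1]<45)&(hsv[...,2]>120)).astype(np.uint8)
print('pred',proj(w,(.624,-.141,.07)))
n,l,s,c=cv2.connectedComponentsWithStats(m)
for i in np.argsort(-s[1:,4])[:5]+1: print(s[i],c[i].round(1),onz(w,*c[i],.07))
E
```

```text
at [ 0.6233 -0.1396  0.2192] [-3.1416e+00 -2.0000e-04  2.2014e+00] w 0.0858 t 23.6
(0.624, -0.141, 0.096, 2.2) -> [-0.053 -0.01   4.106] turn 0.001 rows 3.0
pred [281.3 223.4]
[ 409   48   87   92 6050] [452.4  93.7] [0.6656 0.0111 0.07  ]
[ 249  192   67   64 3303] [281.7 223.8] [ 0.6244 -0.1411  0.07  ]
[  63    0  108   87 1116] [117.5  41.2] [ 0.4553 -0.1011  0.07  ]
[311 337  53  35 525] [340.1 362. ] [ 0.7498 -0.2192  0.07  ]
[540 231  20  23 151] [550.  240.4] [ 0.8107 -0.0225  0.07  ]
```

Lid detection agrees with the prediction (281,223), so I descend and grip.

Call:
{"fn": "apply_moves", "kwargs": {"moves": [84,-0.05,0,1.4,0,84,-0.05,0,2.8,0,84,-0.05,0,3.8,0,84,-0.05,0,4.0,0,84,-0.05,0,4.0,0]}}

```text
clock: 24.05
tcp_pos: [0.6233, -0.1413, 0.0982]
tool_rot: [-3.14, -0.002, 2.201]
contact_force: [0.3, -0.6, 0.8]
grip_width: 0.084
gripper_force: 0.0
```

Call:
{"fn": "apply_moves", "kwargs": {"moves": [84,0,0,0.05,0,84,0,0,0.05,0,84,0,0,0.05,0]}}

```text
clock: 24.35
tcp_pos: [0.6252, -0.1423, 0.0999]
tool_rot: [3.139, 0.003, 2.2]
contact_force: [-0.2, -0.4, -0.2]
grip_width: 0.0838
gripper_force: 0.0
```

Call:
{"fn": "apply_moves", "kwargs": {"moves": [48,0,0,0,0,48,0,0,0,0,48,0,0,0,0,48,0,0,0,0,48,0,0,0,0]}}

```text
clock: 24.85
tcp_pos: [0.6242, -0.142, 0.0981]
tool_rot: [3.141, 0.0, 2.2]
contact_force: [-0.0, 0.6, 2.0]
grip_width: 0.0572
gripper_force: 22.0
```

Call:
{"fn": "apply_moves", "kwargs": {"moves": [48,0,0,-1,0,48,0,0,-2.5,0,48,0,0,-4,0,48,0,0,-4.1,0,48,0,0,-4.1,0]}}

```text
clock: 25.35
tcp_pos: [0.6243, -0.1422, 0.2216]
tool_rot: [3.14, 0.002, 2.2]
contact_force: [-0.4, -0.7, -5.4]
grip_width: 0.0576
gripper_force: 22.0
```

```bash
python3 - <<'E'
from g import *
print(arm.get_state()['gripper_force'])
go((.637,.111,.22,1.78))
E
```

```text
22.00000542216003
at [ 0.6243 -0.1422  0.2216] [3.1403e+00 1.7000e-03 2.1998e+00] w 0.0576 t 25.4
(0.637, 0.111, 0.22, 1.78) -> [6.576 5.31  0.05 ] turn 0.42 rows 6.0
```

Call:
{"fn": "apply_moves", "kwargs": {"moves": [48,3.29,2.65,0,0,48,3.29,2.65,0,0,48,3.29,2.65,0,0,48,3.29,2.65,0,0]}}

```text
clock: 25.75
tcp_pos: [0.6278, -0.0118, 0.2164]
tool_rot: [-3.137, -0.006, 2.204]
contact_force: [-0.3, -0.8, -3.7]
grip_width: 0.0573
gripper_force: 22.0
```

Call:
{"fn": "apply_moves", "kwargs": {"moves": [48,3.29,2.66,0,0.42,48,3.29,2.66,0,0.42,48,3.29,2.66,0,0.42,48,3.29,2.66,0,0.42,48,3.29,2.66,0,0.42]}}

```text
clock: 26.25
tcp_pos: [0.6352, 0.1109, 0.2178]
tool_rot: [-3.137, 0.001, 1.783]
contact_force: [-0.7, -1.9, -4.4]
grip_width: 0.0574
gripper_force: 22.0
```

Call:
{"fn": "apply_moves", "kwargs": {"moves": [48,0,0,0,0,48,0,0,0,0,48,0,0,0,0]}}

```text
clock: 26.55
tcp_pos: [0.6365, 0.1099, 0.2205]
tool_rot: [-3.141, 0.0, 1.779]
contact_force: [0.0, -0.2, -3.1]
grip_width: 0.0574
gripper_force: 22.0
```

```bash
python3 - <<'E'
from h import *
from g import *
w=snap('wrist','w14')
go((.637,.111,.106,1.78))
for P in ((.576,.149,.022),(.678,.169,.022),(.6373,.1107,.022)): print(P,proj(w,P))
hsv=cv2.cvtColor(w['frame'],cv2.COLOR_BGR2HSV)
m=((hsv[...,0]>10)&(hsv[...,0]<25)&(hsv[...,1]<150)&(hsv[...,2]>110)).astype(np.uint8)
n,l,s,c=cv2.connectedComponentsWithStats(m)
for i in np.argsort(-s[1:,4])[:4]+1: print(s[i],c[i].round())
E
```

```text
at [0.6366 0.1101 0.2207] [-3.1414e+00  1.0000e-04  1.7785e+00] w 0.0572 t 26.6
(0.637, 0.111, 0.106, 1.78) -> [0.026 0.02  3.824] turn -0.001 rows 3.0
(0.576, 0.149, 0.022) [227.3 152.9]
(0.678, 0.169, 0.022) [339.1 154.6]
(0.6373, 0.1107, 0.022) [283.2 205.3]
[ 228  153  112  114 7900] [283. 192.]
[ 457   16  103  223 6884] [506. 140.]
[ 218  246  128   60 4994] [285. 278.]
[ 160    0   84   79 2986] [211.  45.]
```

Board corners match the prediction to a pixel, so I lower the jar.

Call:
{"fn": "apply_moves", "kwargs": {"moves": [48,0.03,0.02,1.3,0,48,0.03,0.02,2.6,0,48,0.03,0.02,3.4,0,48,0.03,0.02,3.5,0,48,0.03,0.02,3.5,0]}}

```text
clock: 27.1
tcp_pos: [0.6367, 0.1118, 0.1154]
tool_rot: [-3.14, -0.0, 1.779]
contact_force: [0.2, 1.3, -2.5]
grip_width: 0.0574
gripper_force: 22.0
```

Call:
{"fn": "apply_moves", "kwargs": {"moves": [48,0,0,0.1,0,48,0,0,0.15,0,48,0,0,0.15,0]}}

```text
clock: 27.4
tcp_pos: [0.6379, 0.1124, 0.1128]
tool_rot: [3.139, 0.0, 1.78]
contact_force: [-0.0, -0.7, -3.3]
grip_width: 0.0577
gripper_force: 22.0
```

Call:
{"fn": "apply_moves", "kwargs": {"moves": [48,0,0,0.1,0,48,0,0,0.1,0]}}

```text
clock: 27.6
tcp_pos: [0.6369, 0.1123, 0.1084]
tool_rot: [3.141, -0.0, 1.78]
contact_force: [-0.7, 0.1, -4.6]
grip_width: 0.0575
gripper_force: 22.0
```

Call:
{"fn": "apply_moves", "kwargs": {"moves": [48,0,0,0.05,0,48,0,0,0.05,0]}}

```text
clock: 27.8
tcp_pos: [0.6368, 0.1123, 0.1066]
tool_rot: [-3.141, -0.0, 1.78]
contact_force: [0.4, -0.7, -4.1]
grip_width: 0.0573
gripper_force: 22.0
```

Call:
{"fn": "apply_moves", "kwargs": {"moves": [48,0,0,0.04,0,48,0,0,0.04,0]}}

```text
clock: 28.0
tcp_pos: [0.637, 0.1123, 0.1061]
tool_rot: [-3.142, -0.0, 1.78]
contact_force: [-1.9, -0.0, 0.6]
grip_width: 0.0575
gripper_force: 22.0
```

Call:
{"fn": "apply_moves", "kwargs": {"moves": [48,0,0,0.03,0,48,0,0,0.03,0]}}

```text
clock: 28.2
tcp_pos: [0.637, 0.1123, 0.106]
tool_rot: [-3.142, -0.0, 1.78]
contact_force: [-4.9, -0.1, 6.4]
grip_width: 0.0573
gripper_force: 22.0
```

Call:
{"fn": "apply_moves", "kwargs": {"moves": [84,0,0,0,0,84,0,0,0,0,84,0,0,0,0,84,0,0,0,0]}}

```text
clock: 28.6
tcp_pos: [0.6372, 0.1123, 0.1047]
tool_rot: [3.141, 0.0, 1.78]
contact_force: [0.9, 0.5, 0.6]
grip_width: 0.084
gripper_force: 0.0
```

Call:
{"fn": "apply_moves", "kwargs": {"moves": [84,0,0,-1,0,84,0,0,-2.5,0,84,0,0,-3.6,0,84,0,0,-3.6,0,84,0,0,-3.6,0]}}

```text
clock: 29.1
tcp_pos: [0.6376, 0.1123, 0.2139]
tool_rot: [3.139, 0.0, 1.78]
contact_force: [-0.2, -1.0, -0.8]
grip_width: 0.0838
gripper_force: 0.0
```

```bash
python3 - <<'E'
from g import *
go((.589,-.3008,.21,1.78))
E
```

```text
at [0.6376 0.1123 0.2139] [3.1390e+00 3.0000e-04 1.7798e+00] w 0.0838 t 29.1
(0.589, -0.3008, 0.21, 1.78) -> [-13.135  -4.442   0.122] turn -0.0 rows 9.0
```

Call:
{"fn": "apply_moves", "kwargs": {"moves": [84,-6.57,-2.22,0,0,84,-6.57,-2.22,0,0,84,-6.57,-2.22,0,0,84,-6.57,-2.22,0,0,84,-6.57,-2.22,0,0]}}

```text
clock: 29.6
tcp_pos: [0.6106, -0.0988, 0.21]
tool_rot: [-3.137, -0.0, 1.775]
contact_force: [0.9, 1.1, -1.0]
grip_width: 0.084
gripper_force: 0.0
```

Call:
{"fn": "apply_moves", "kwargs": {"moves": [84,-6.57,-2.22,0.1,0,84,-6.57,-2.22,0.1,0,84,-6.57,-2.22,0.1,0,84,-6.57,-2.22,0.1,0,84,-6.57,-2.22,0.1,0]}}

```text
clock: 30.1
tcp_pos: [0.5869, -0.3049, 0.2074]
tool_rot: [-3.139, -0.001, 1.776]
contact_force: [0.8, 0.8, -0.6]
grip_width: 0.0842
gripper_force: 0.0
```

Call:
{"fn": "apply_moves", "kwargs": {"moves": [84,0,0,0,0,84,0,0,0,0,84,0,0,0,0]}}

```text
clock: 30.4
tcp_pos: [0.5886, -0.2988, 0.2089]
tool_rot: [-3.141, -0.001, 1.782]
contact_force: [0.0, -0.1, 0.1]
grip_width: 0.0843
gripper_force: 0.0
```

```bash
python3 - <<'E'
from h import *
from g import *
w=snap('wrist','w15')
hsv=cv2.cvtColor(w['frame'],cv2.COLOR_BGR2HSV)
m=((hsv[...,0]<14)&(hsv[...,1]>190)&(hsv[...,2]>170)).astype(np.uint8)
print('pred',proj(w,(.589,-.3008,.06)))
n,l,s,c=cv2.connectedComponentsWithStats(m)
for i in np.argsort(-s[1:,4])[:3]+1: print(s[i],c[i].round(1),onz(w,*c[i],.06))
go((.589,-.3008,.085,1.78))
E
```

```text
pred [282.4 223.7]
[297 203  20  46 252] [306.6 223.7] [ 0.6084 -0.2966  0.06  ]
[250 199  29  16 130] [265.4 206.4] [ 0.5725 -0.2894  0.06  ]
[262 191  37  23 124] [282.6 198.9] [ 0.5848 -0.2803  0.06  ]
at [ 0.5887 -0.2989  0.2093] [-3.1411e+00 -1.0000e-03  1.7820e+00] w 0.0836 t 30.4
(0.589, -0.3008, 0.085, 1.78) -> [-6.900e-02 -3.000e-03  4.142e+00] turn 0.002 rows 3.0
```

Lid spans columns 250-317, centred on the prediction (282). I descend and grip.

Call:
{"fn": "apply_moves", "kwargs": {"moves": [84,-0.07,0,1.4,0,84,-0.07,0,2.8,0,84,-0.07,0,3.7,0,84,-0.07,0,4.0,0,84,-0.07,0,4.0,0]}}

```text
clock: 30.95
tcp_pos: [0.5883, -0.3014, 0.0882]
tool_rot: [-3.139, -0.002, 1.781]
contact_force: [0.2, 0.4, 0.7]
grip_width: 0.0842
gripper_force: 0.0
```

Call:
{"fn": "apply_moves", "kwargs": {"moves": [84,0,0,0.1,0,84,0,0,0.15,0,84,0,0,0.15,0]}}

```text
clock: 31.25
tcp_pos: [0.5899, -0.3035, 0.0869]
tool_rot: [3.139, 0.002, 1.78]
contact_force: [-0.7, 0.6, -0.2]
grip_width: 0.0842
gripper_force: 0.0
```

Call:
{"fn": "apply_moves", "kwargs": {"moves": [48,0,0,0,0,48,0,0,0,0,48,0,0,0,0,48,0,0,0,0,48,0,0,0,0]}}

```text
clock: 31.75
tcp_pos: [0.5891, -0.3032, 0.0855]
tool_rot: [3.141, 0.0, 1.78]
contact_force: [0.6, 0.1, 1.5]
grip_width: 0.0576
gripper_force: 22.0
```

Call:
{"fn": "apply_moves", "kwargs": {"moves": [48,0,0,-1,0,48,0,0,-2.5,0,48,0,0,-3.5,0,48,0,0,-3.5,0,48,0,0,-3.5,0]}}

```text
clock: 32.25
tcp_pos: [0.5887, -0.303, 0.19]
tool_rot: [3.141, 0.0, 1.78]
contact_force: [-0.6, 0.1, -3.0]
grip_width: 0.0569
gripper_force: 22.0
```

```bash
python3 - <<'E'
from g import *
print(arm.get_state()['gripper_force'])
go((.445,.049,.2,1.78))
E
```

```text
21.999838538467884
at [ 0.5887 -0.303   0.19  ] [3.1415e+00 2.0000e-04 1.7798e+00] w 0.0569 t 32.2
(0.445, 0.049, 0.2, 1.78) -> [12.471 -2.251 -0.337] turn -0.0 rows 8.0
```

Call:
{"fn": "apply_moves", "kwargs": {"moves": [48,4.73,-1.13,-0.17,0,48,4.73,-1.13,-0.17,0,48,4.73,-1.13,-0.17,0,48,4.73,-1.13,-0.17,0,48,4.73,-1.13,-0.17,0]}}

```text
clock: 32.75
tcp_pos: [0.5243, -0.1698, 0.1925]
tool_rot: [-3.137, -0.002, 1.782]
contact_force: [0.3, -0.8, -3.0]
grip_width: 0.0574
gripper_force: 22.0
```

Call:
{"fn": "apply_moves", "kwargs": {"moves": [48,4.73,-1.13,-0.17,0,48,4.73,-1.13,-0.17,0,48,4.73,-1.13,-0.17,0,48,4.73,-1.13,-0.17,0,48,4.73,-1.13,-0.17,0]}}

```text
clock: 33.25
tcp_pos: [0.4638, -0.0395, 0.1997]
tool_rot: [-3.141, 0.0, 1.781]
contact_force: [-0.1, -0.1, -2.9]
grip_width: 0.0577
gripper_force: 22.0
```

Call:
{"fn": "apply_moves", "kwargs": {"moves": [48,0,0,0,0,48,0,0,0,0,48,0,0,0,0]}}

```text
clock: 33.55
tcp_pos: [0.4643, -0.0406, 0.2003]
tool_rot: [-3.141, 0.0, 1.778]
contact_force: [-0.3, 0.5, -3.3]
grip_width: 0.0571
gripper_force: 22.0
```

```bash
python3 - <<'E'
from h import *
from g import *
w=snap('wrist','w16')
cv2.imwrite('pics/w16b.png',cv2.resize(w['frame'],(800,600)))
go((.4455,.047,.2,1.78)); print(proj(w,(.445,.049,.014))/.7)
E
```

```text
at [ 0.4641 -0.0404  0.2003] [-3.1414e+00  1.0000e-04  1.7782e+00] w 0.0575 t 33.6
(0.4455, 0.047, 0.2, 1.78) -> [ 2.98  -0.007  0.01 ] turn -0.002 rows 2.0
[402.57142857 150.        ]
```

View pics/w16b.png

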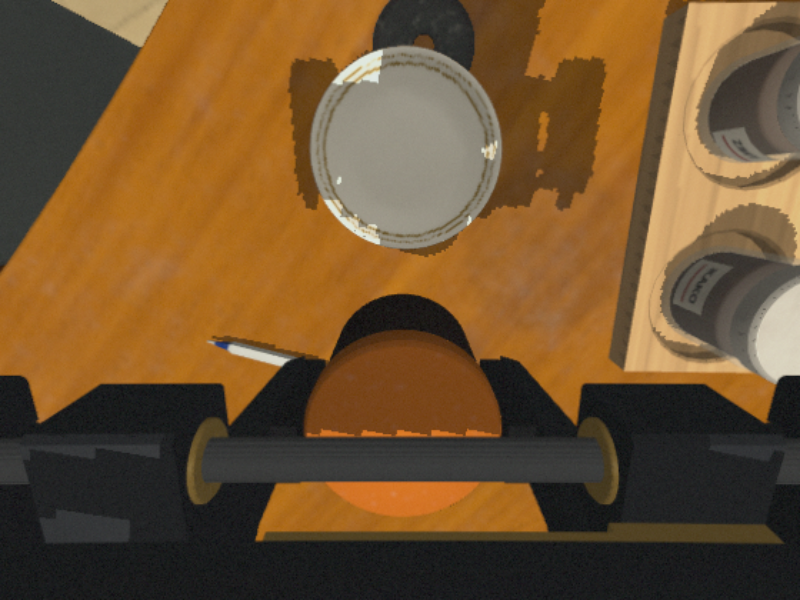

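Saucer spans (310-501, 45-250) within a couple of mm of plan, and both jars stand in their wells on the right. I move over the saucer and lower.

Call:
{"fn": "apply_moves", "kwargs": {"moves": [48,3.0,0.04,0,0,48,3.0,0.04,0,0,48,3.0,0.04,1.0,0,48,3.0,0.04,2.2,0,48,3.0,0.04,3.0,0]}}

```text
clock: 34.1
tcp_pos: [0.4456, 0.0488, 0.1087]
tool_rot: [-3.14, -0.0, 1.78]
contact_force: [-0.5, -0.3, -2.4]
grip_width: 0.0576
gripper_force: 22.0
```

Call:
{"fn": "apply_moves", "kwargs": {"moves": [48,0,0,0,0,48,0,0,0,0,48,0,0,0.2,0,48,0,0,0.2,0]}}

```text
clock: 34.5
tcp_pos: [0.4471, 0.0486, 0.1053]
tool_rot: [3.14, 0.0, 1.779]
contact_force: [0.1, -0.7, -2.8]
grip_width: 0.0577
gripper_force: 22.0
```

```bash
python3 - <<'E'
from g import *
go((.4455,.047,.0935,1.78))
E
```

```text
at [0.4471 0.0486 0.1053] [3.1396e+00 3.0000e-04 1.7794e+00] w 0.0577 t 34.5
(0.4455, 0.047, 0.0935, 1.78) -> [-0.042 -0.066  0.394] turn -0.001 rows 1.0
```

Call:
{"fn": "apply_moves", "kwargs": {"moves": [48,-0.03,-0.02,0.25,0,48,-0.03,-0.02,0.25,0]}}

```text
clock: 34.7
tcp_pos: [0.4455, 0.0476, 0.0966]
tool_rot: [-3.141, -0.0, 1.78]
contact_force: [-1.3, -0.8, -1.7]
grip_width: 0.0572
gripper_force: 22.0
```

Call:
{"fn": "apply_moves", "kwargs": {"moves": [48,0,0,0.06,0,48,0,0,0.06,0]}}

```text
clock: 34.9
tcp_pos: [0.4457, 0.0478, 0.095]
tool_rot: [-3.141, -0.0, 1.78]
contact_force: [0.9, 0.4, -2.3]
grip_width: 0.0578
gripper_force: 22.0
```

Call:
{"fn": "apply_moves", "kwargs": {"moves": [48,0,0,0.04,0,48,0,0,0.04,0]}}

```text
clock: 35.1
tcp_pos: [0.4457, 0.0478, 0.0938]
tool_rot: [-3.141, -0.0, 1.78]
contact_force: [0.4, -0.3, -2.5]
grip_width: 0.0577
gripper_force: 22.0
```

Call:
{"fn": "apply_moves", "kwargs": {"moves": [48,0,0,0.03,0,48,0,0,0.03,0]}}

```text
clock: 35.3
tcp_pos: [0.4459, 0.0478, 0.0935]
tool_rot: [3.142, 0.0, 1.78]
contact_force: [-2.9, -0.1, 2.8]
grip_width: 0.0578
gripper_force: 22.0
```

Call:
{"fn": "apply_moves", "kwargs": {"moves": [48,0,0,0.03,0,48,0,0,0.03,0]}}

```text
clock: 35.5
tcp_pos: [0.4459, 0.0478, 0.0934]
tool_rot: [-3.141, -0.0, 1.78]
contact_force: [-6.2, 0.9, 12.0]
grip_width: 0.0573
gripper_force: 22.0
```

Call:
{"fn": "apply_moves", "kwargs": {"moves": [82,0,0,0,0,82,0,0,0,0,82,0,0,0,0,82,0,0,0,0]}}

```text
clock: 35.9
tcp_pos: [0.4459, 0.0478, 0.092]
tool_rot: [3.141, 0.0, 1.78]
contact_force: [-0.1, 0.1, 0.4]
grip_width: 0.082
gripper_force: 0.0
```

Call:
{"fn": "apply_moves", "kwargs": {"moves": [82,0,0,-1,0,82,0,0,-2.5,0,82,0,0,-4,0,82,0,0,-5.5,0,82,0,0,-6,0]}}

```text
clock: 36.4
tcp_pos: [0.4481, 0.048, 0.2776]
tool_rot: [3.133, 0.001, 1.78]
contact_force: [1.4, 0.5, 0.1]
grip_width: 0.0821
gripper_force: 0.0
```

Call:
{"fn": "apply_moves", "kwargs": {"moves": [82,-5,0,0,0,82,-5,0,0,0,82,-5,0,0,0,82,-5,0,0,0,82,-5,0,0,0]}}

```text
clock: 36.9
tcp_pos: [0.4767, -0.0999, 0.2717]
tool_rot: [-3.141, -0.001, 1.777]
contact_force: [-0.5, 1.2, -0.5]
grip_width: 0.082
gripper_force: 0.0
```

```bash
python3 - <<'E'
from h import *
snap('wrist','w17');w=snap('wrist','w17');a=snap('side','d1');s=snap('scene','s1')
top=np.hstack([cv2.resize(w['frame'],(400,300)),cv2.resize(s['frame'],(400,300))])
c=cv2.resize(a['frame'][130:300,190:410],(400,300));c2=cv2.resize(s['frame'][150:290,130:420],(400,300))
cv2.imwrite('pics/fin.png',np.vstack([top,np.hstack([c,c2])]))
E
```

```text
(no output)
```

View pics/fin.png

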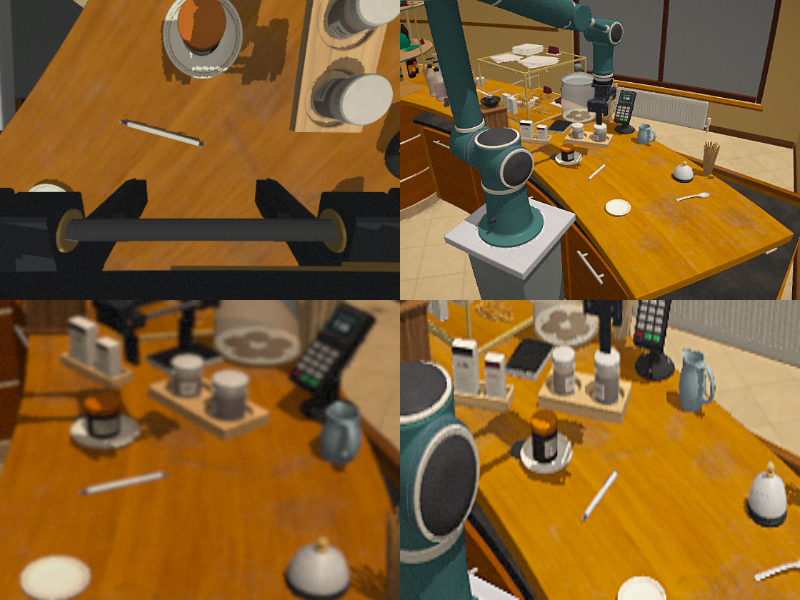

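The composite shows both cartons upright in the tray (side crop (80,340) and (107,355)), both jars in their wells ((187,372), (230,393)) and the tin mid-saucer (104,415). The jug and bell are where they were, so I hand in.

```bash
python3 -c "
from cell import arm
print(arm.hand_in())"
```

```text
the job is handed in; nothing more can be done
None
```

All five things are placed upright and released — the tall carton in the longer bay, the short one in the shorter, a jar in each well, the tin mid-saucer — with the jug and bell untouched, and the job is handed in at about 37 s of the 144 s allowed; no verdict came back.

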